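# Load the van tray with the fixings tubs, in rack order

## Task

Load the plywood van tray for site: move the three lidded fixings tubs from the grey steel rack into the tray's three bays, in the same order from left to right as they stand now, each down flat in its bay and square to it. The tray has no fourth bay, so the shallow tub on the worktop goes on the lid of the lowest of the three, with its feet seated in the lid's corner recesses. Keep every tub upright on the way, so the screws inside do not spill over.

Things in the scene. Friction and masses are not known exactly. Their poses are not given: they have to be found in the camera images.
- tall_tub: The tallest tub, in a bay of the old rack. White fixings tub, grey lid, 70 mm high, 60 mm in x, 71 in y (76 over the clips), 0.4 kg. Origin: centre, under the feet. Grasp across the 60 mm (its x); half a turn is the same. Domed feet 9 mm wide, 3 high, at x +-19.5, y +-25 mm; lid recesses 15 mm wide, 3 deep, above them. 
- mid_tub: The tub of middle height, in a bay of the old rack. White fixings tub, grey lid, 56 mm high, 60 mm in x, 71 in y (76 over the clips), 0.33 kg. Origin: centre, under the feet. Grasp across the 60 mm (its x); half a turn is the same. Domed feet 9 mm wide, 3 high, at x +-19.5, y +-25 mm; lid recesses 15 mm wide, 3 deep, above them. 
- low_tub: The lowest tub in the old rack. White fixings tub, grey lid, 42 mm high, 60 mm in x, 71 in y (76 over the clips), 0.26 kg. Origin: centre, under the feet. Grasp across the 60 mm (its x); half a turn is the same. Domed feet 9 mm wide, 3 high, at x +-19.5, y +-25 mm; lid recesses 15 mm wide, 3 deep, above them. Recess floors 39 mm above its origin.
- shallow_tub: The shallow tub, alone on the worktop at the right. White fixings tub, grey lid, 31 mm high, 60 mm in x, 71 in y (76 over the clips), 0.18 kg. Origin: centre, under the feet. Grasp across the 60 mm (its x); half a turn is the same. Domed feet 9 mm wide, 3 high, at x +-19.5, y +-25 mm; lid recesses 15 mm wide, 3 deep, above them. Seated, its origin is 39 mm above the low tub's.
- old_bay_tall: Grey felt liner under the tall tub at the start, in the grey steel rack: three like bays in a row 95 mm apart, each 76x92 mm inside; 72x88x2 mm; origin: centre of underside; x across the row, y along it (+ left). Above the worktop: rack floor 4 mm, front and back lips 12 (38 to 41 mm from bay centre in x), dividers 15, ends 35.
- old_bay_mid: Grey felt liner under the middle-height tub at the start, in the grey steel rack: three like bays in a row 95 mm apart, each 76x92 mm inside; 72x88x2 mm; origin: centre of underside; x across the row, y along it (+ left). Above the worktop: rack floor 4 mm, front and back lips 12 (38 to 41 mm from bay centre in x), dividers 15, ends 35.
- old_bay_low: Grey felt liner under the low tub at the start, in the grey steel rack: three like bays in a row 95 mm apart, each 76x92 mm inside; 72x88x2 mm; origin: centre of underside; x across the row, y along it (+ left). Above the worktop: rack floor 4 mm, front and back lips 12 (38 to 41 mm from bay centre in x), dividers 15, ends 35.
- new_bay_left: Grey felt liner of the left (+y) bay of the plywood van tray, empty at the start: three bays in a row 95 mm apart, each 76x92 mm inside; 72x88x2 mm; origin: centre of underside; x across the row, y along it (+ left). Above the worktop: tray floor 6 mm, front and back lips 14 (38 to 43 mm from bay centre in x), dividers 16, end boards 63.
- new_bay_middle: Grey felt liner of the middle bay of the plywood van tray, empty at the start: three bays in a row 95 mm apart, each 76x92 mm inside; 72x88x2 mm; origin: centre of underside; x across the row, y along it (+ left). Above the worktop: tray floor 6 mm, front and back lips 14 (38 to 43 mm from bay centre in x), dividers 16, end boards 63.
- new_bay_right: Grey felt liner of the right (-y) bay of the plywood van tray, empty at the start: three bays in a row 95 mm apart, each 76x92 mm inside; 72x88x2 mm; origin: centre of underside; x across the row, y along it (+ left). Above the worktop: tray floor 6 mm, front and back lips 14 (38 to 43 mm from bay centre in x), dividers 16, end boards 63.

How it is judged (in metres and radians):
At the end, for the whole second after the job is handed in: The three tubs rest on the van tray's liners (within 12 mm of bay centre, 0.2 rad of square) in their starting left-to-right order; the shallow tub is level on the low tub with all feet down in the lid's recesses (within 6 mm, 0.15 rad, 2 mm in height); all at rest (((y of old_bay_mid in the frame of old_bay_tall below 0 m and y of old_bay_low in the frame of old_bay_mid below 0 m and horizontal distance between tall_tub and new_bay_left below 0.012 m and z of tall_tub in the frame of new_bay_left between 0 and 0.005 m and angle between the x axis of tall_tub and the x axis of new_bay_left, either way round below 0.2 rad and horizontal distance between mid_tub and new_bay_middle below 0.012 m and z of mid_tub in the frame of new_bay_middle between 0 and 0.005 m and angle between the x axis of mid_tub and the x axis of new_bay_middle, either way round below 0.2 rad and horizontal distance between low_tub and new_bay_right below 0.012 m and z of low_tub in the frame of new_bay_right between 0 and 0.005 m and angle between the x axis of low_tub and the x axis of new_bay_right, either way round below 0.2 rad) or (y of old_bay_low in the frame of old_bay_tall below 0 m and y of old_bay_mid in the frame of old_bay_low below 0 m and horizontal distance between tall_tub and new_bay_left below 0.012 m and z of tall_tub in the frame of new_bay_left between 0 and 0.005 m and angle between the x axis of tall_tub and the x axis of new_bay_left, either way round below 0.2 rad and horizontal distance between low_tub and new_bay_middle below 0.012 m and z of low_tub in the frame of new_bay_middle between 0 and 0.005 m and angle between the x axis of low_tub and the x axis of new_bay_middle, either way round below 0.2 rad and horizontal distance between mid_tub and new_bay_right below 0.012 m and z of mid_tub in the frame of new_bay_right between 0 and 0.005 m and angle between the x axis of mid_tub and the x axis of new_bay_right, either way round below 0.2 rad) or (y of old_bay_tall in the frame of old_bay_mid below 0 m and y of old_bay_low in the frame of old_bay_tall below 0 m and horizontal distance between mid_tub and new_bay_left below 0.012 m and z of mid_tub in the frame of new_bay_left between 0 and 0.005 m and angle between the x axis of mid_tub and the x axis of new_bay_left, either way round below 0.2 rad and horizontal distance between tall_tub and new_bay_middle below 0.012 m and z of tall_tub in the frame of new_bay_middle between 0 and 0.005 m and angle between the x axis of tall_tub and the x axis of new_bay_middle, either way round below 0.2 rad and horizontal distance between low_tub and new_bay_right below 0.012 m and z of low_tub in the frame of new_bay_right between 0 and 0.005 m and angle between the x axis of low_tub and the x axis of new_bay_right, either way round below 0.2 rad) or (y of old_bay_low in the frame of old_bay_mid below 0 m and y of old_bay_tall in the frame of old_bay_low below 0 m and horizontal distance between mid_tub and new_bay_left below 0.012 m and z of mid_tub in the frame of new_bay_left between 0 and 0.005 m and angle between the x axis of mid_tub and the x axis of new_bay_left, either way round below 0.2 rad and horizontal distance between low_tub and new_bay_middle below 0.012 m and z of low_tub in the frame of new_bay_middle between 0 and 0.005 m and angle between the x axis of low_tub and the x axis of new_bay_middle, either way round below 0.2 rad and horizontal distance between tall_tub and new_bay_right below 0.012 m and z of tall_tub in the frame of new_bay_right between 0 and 0.005 m and angle between the x axis of tall_tub and the x axis of new_bay_right, either way round below 0.2 rad) or (y of old_bay_tall in the frame of old_bay_low below 0 m and y of old_bay_mid in the frame of old_bay_tall below 0 m and horizontal distance between low_tub and new_bay_left below 0.012 m and z of low_tub in the frame of new_bay_left between 0 and 0.005 m and angle between the x axis of low_tub and the x axis of new_bay_left, either way round below 0.2 rad and horizontal distance between tall_tub and new_bay_middle below 0.012 m and z of tall_tub in the frame of new_bay_middle between 0 and 0.005 m and angle between the x axis of tall_tub and the x axis of new_bay_middle, either way round below 0.2 rad and horizontal distance between mid_tub and new_bay_right below 0.012 m and z of mid_tub in the frame of new_bay_right between 0 and 0.005 m and angle between the x axis of mid_tub and the x axis of new_bay_right, either way round below 0.2 rad) or (y of old_bay_mid in the frame of old_bay_low below 0 m and y of old_bay_tall in the frame of old_bay_mid below 0 m and horizontal distance between low_tub and new_bay_left below 0.012 m and z of low_tub in the frame of new_bay_left between 0 and 0.005 m and angle between the x axis of low_tub and the x axis of new_bay_left, either way round below 0.2 rad and horizontal distance between mid_tub and new_bay_middle below 0.012 m and z of mid_tub in the frame of new_bay_middle between 0 and 0.005 m and angle between the x axis of mid_tub and the x axis of new_bay_middle, either way round below 0.2 rad and horizontal distance between tall_tub and new_bay_right below 0.012 m and z of tall_tub in the frame of new_bay_right between 0 and 0.005 m and angle between the x axis of tall_tub and the x axis of new_bay_right, either way round below 0.2 rad)) and horizontal distance between shallow_tub and low_tub below 0.006 m and angle between the x axis of shallow_tub and the x axis of low_tub, either way round below 0.15 rad and z of shallow_tub in the frame of low_tub between 0.0365 and 0.041 m and angle between shallow_tub's own z axis and vertical below 0.05 rad and linear speed of each of tall_tub, mid_tub, low_tub, shallow_tub below 0.03 m/s and angular speed of each of tall_tub, mid_tub, low_tub, shallow_tub below 0.3 rad/s); the robot touches nothing.
It fails at once if a tub is tipped by more than 0.6 rad (angle between any of tall_tub, mid_tub, low_tub, shallow_tub's own z axis and vertical above 0.6 rad).
It also fails if it takes over 120 s, if anything falls off the work surface, if the arm or the gripper's body presses on something with over 40 N, if the wrist force passes 120 N, or if a joint passes its speed limit or range.

## Robot

A 7-joint arm with a two-finger parallel gripper is mounted at the origin on a cart in front of the work surface, level with it; the furniture and walls round the work are solid. World frame = base frame: x ahead of the robot, y to its left, z up, the work surface at z = 0. Lengths are in m, angles in degrees, forces in N, time in s.
With the tool pointing down it reaches from about 0.425 to 0.875 m from the base axis. Payload 4.7 kg.
Tool frame: the origin (TCP) lies midway between the tips of the shut fingers; the grasp point (between the pads) lies 19 mm behind it; z points along the fingers, y is the line along which they close (so a half turn about z gives the same grasp; the last joint's range is limited). The gripper opens to 87 mm and grips with 3 to 60 N. Pads are 19 mm wide; open, the fingers measure 117 mm over their backs; the gripper's body (75 mm by 190 mm) begins 51 mm behind the grasp point.
Start: joints at [-65.713, 18.392, -4.016, 83.108, 1.295, 78.541, -3.26], TCP at [0.259, 0.596, 0.223] pointing down, gripper open.
Joint ranges: [-163.93, 163.93], [-17.29, 119.83], [-79.2, 71.16], [3.27, 140.29], [-89.18, 269.18], [5.43, 117.66], [-154.24, 154.24]. Speed limits (degrees/s): [147.25, 147.25, 180, 180, 180, 180, 180].

## Interface

Orientations are given as [roll, pitch, yaw] about the fixed x, y, z axes, in that order (R = Rz(yaw) Ry(pitch) Rx(roll)).
In Python, from cell import env gives the robot as it stands.
- The arm moves only by the tool step_arm, never from a script. Its argument "moves" is a list of rows, each an object with "dp": the shift along the tool's x, y, z in mm, a list of three; "dr": the turn, a rotation vector about the tool's x, y, z in rad, a list of three; "fingers": the closure, from 0 (fully open) to 1 (shut). In form: [{"dp": [dx, dy, dz], "dr": [ax, ay, az], "fingers": fingers}, ...]. A call has exactly 5 rows; each row shifts and turns the commanded pose from where the row before left it, along the tool's axes as they then stand; what a row does not reach is not made up. A row lasts 1/8 s, in which the tool goes at most 62.5 mm and 10.7 degrees, less where a joint would pass 70% of its speed; a pose out of reach is approached as far as the arm can. A call with a gripper value outside its range is refused whole. The fingers move at their own pace and stop on an object; "squeeze" is the grip in N (left out, the last holds). Time passes only in rows, so rows that do not move let the fingers close, or fill a call up. It gives the time, the measured TCP pose, the force, the opening and the grip force at its end, in the units of the state.
- env.get_obs(): the state, without advancing time (a new reading comes with each control period).
- env.read_camera(name): name is "side" or "top" or "wrist"; returns the picture (480x640x3 uint8, red, green, blue); there is no depth.
- env.camera_model(name): a dict with "fx", "fy", "cx", "cy" (pixels), "R" (3x3) and "t" (3): a world point X has camera coordinates R X + t. Camera axes: x right, y down, z forward; pixel columns grow to the right and rows downward; lengths in m; the calibration is good to about 2 mm. The wrist camera is an equidistant fisheye: a pixel r from the principal point sees the ray r / f radians off the axis. A picture is of the moment at which its call begins: read the wrist's pose just before it. camera_model takes no time and is no camera call; for the wrist camera it gives the pose at the moment of the call.
- env.sign_off(): hands the job in; it is judged then, once.
The state is a dict: "time_s": time; "qpos": joint angles; "joint_velocities": joint speeds; "effort": joint torques, N m; "tool_pos": TCP position; "tool_rot": TCP orientation; "force": force on the tool from outside, world axes, zero at the start; "wrist_torque": the same for the moment, N m; "grip_width": finger opening in m; "grasp_force": force on a finger pad.
Only numpy, scipy, OpenCV 4.12 (cv2) and the standard library are available. Lean on these libraries where they do the work, as an engineer would, in place of code of your own. Each camera call takes 0.05 s, during which the arm holds its last target. There are 200 camera calls.

## Working session

There is one attempt and no reset: what is moved stays moved. The work goes in short steps, Python scripts to look and compute and a tool call to move; the robot and the scene stay as the last step left them, time stands still between calls to the robot, and variables do not carry over. Pictures are saved under pics/ and viewed, at most 14 in all, crops included, and the job is handed in when it is done.

Besides the shell and the picture viewer there is one more tool, called after "Call:" as name(argument=value, ...) on one line, values as JSON. step_arm: Moves the arm, as the interface text tells. Its arguments: {"type":"object","properties":{"moves":{"type":"array","items":{"type":"object","properties":{"dp":{"type":"array","items":{"type":"number"}},"dr":{"type":"array","items":{"type":"number"}},"fingers":{"type":"number"}}}},"squeeze":{"type":"number"}},"required":["moves"]}

```bash
mkdir -p pics
python3 - <<'E'
from cell import env
import cv2
o=env.get_obs();print({k:o[k] for k in('time_s','tool_pos','tool_rot','grip_width','force')})
for n in('top','side','wrist'):
    m=env.camera_model(n);im=env.read_camera(n);cv2.imwrite(f'pics/{n}0.png',im[:,:,::-1]);print(n,m)
E
```

```text
{'time_s': 0.0, 'tool_pos': array([0.25879362, 0.59565509, 0.22143997]), 'tool_rot': array([-1.79888435e+02,  5.23008121e-03,  1.56521528e+02]), 'grip_width': 0.08717003326681494, 'force': array([-0.09834003,  0.47986011,  0.09943603])}
top {'fx': 524.4801148011236, 'fy': 524.4801148011236, 'cx': 321.3979223894187, 'cy': 231.4597304126424, 'R': array([[ 0.01953662, -0.99965549,  0.01752781],
       [-0.99333935, -0.02139839, -0.11322122],
       [ 0.11355728, -0.0151991 , -0.99341519]]), 't': array([-0.07655876,  0.51440945,  0.81766652])}
side {'fx': 490.74101415759606, 'fy': 490.74101415759606, 'cx': 323.96545204452264, 'cy': 239.75942789311563, 'R': array([[ 0.99831455, -0.05536291,  0.01740698],
       [-0.0193955 , -0.6009724 , -0.79903441],
       [ 0.05469798,  0.79735006, -0.60103328]]), 't': array([-0.54349177, -0.00573125,  0.88631215])}
wrist {'fx': 371.64829954431775, 'fy': 371.64829954431775, 'cx': 319.41194513241675, 'cy': 242.2831902635879, 'R': array([[ 0.39866688,  0.91709423, -0.00170083],
       [ 0.88287652, -0.38328902,  0.27132745],
       [ 0.24818092, -0.10967089, -0.9624856 ]]), 't': array([-0.64957675, -0.03290533,  0.39148603])}
```

View pics/top0.png

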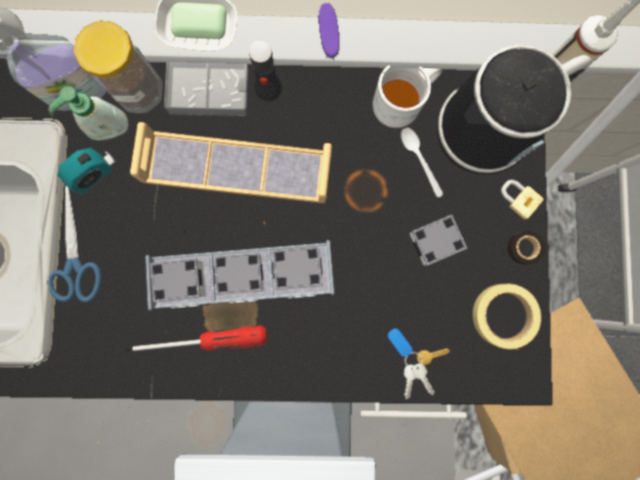

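View pics/side0.png

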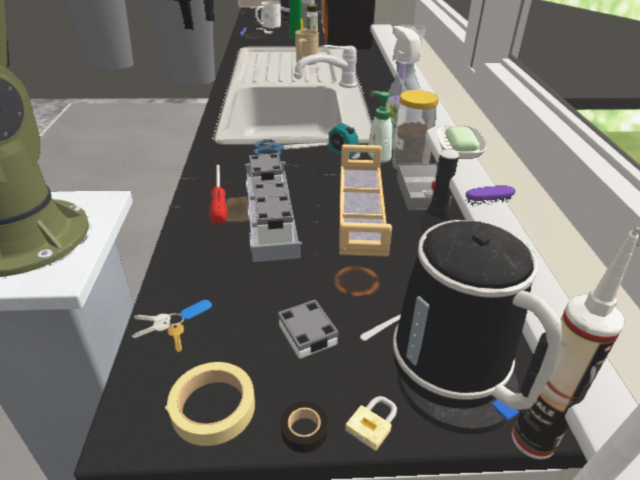

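The top view shows the rack, with lids at about (176,280), (238,272) and (298,268). The tray runs from about (140,155) to (325,175), and the shallow tub is at (438,240). The side view shows the three rack tubs in a column near (268,160–215). I'll enlarge both views to get the lids precisely.

Run:
```python
import cv2,numpy as np
t=cv2.imread('pics/top0.png');s=cv2.imread('pics/side0.png')
a=cv2.resize(t[225:315,140:340],None,fx=4,fy=4,interpolation=cv2.INTER_CUBIC)
b=cv2.resize(s[140:260,235:395],None,fx=5,fy=5,interpolation=cv2.INTER_CUBIC)
c=cv2.resize(t[115:210,130:335],None,fx=3.9,fy=3.9,interpolation=cv2.INTER_CUBIC)
cv2.imwrite('pics/ca.png',a);cv2.imwrite('pics/cb.png',b)
```

```text
(no output)
```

View pics/ca.png

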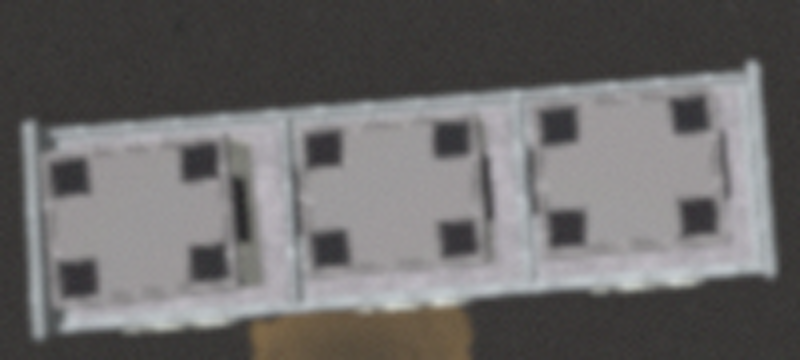

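View pics/cb.png

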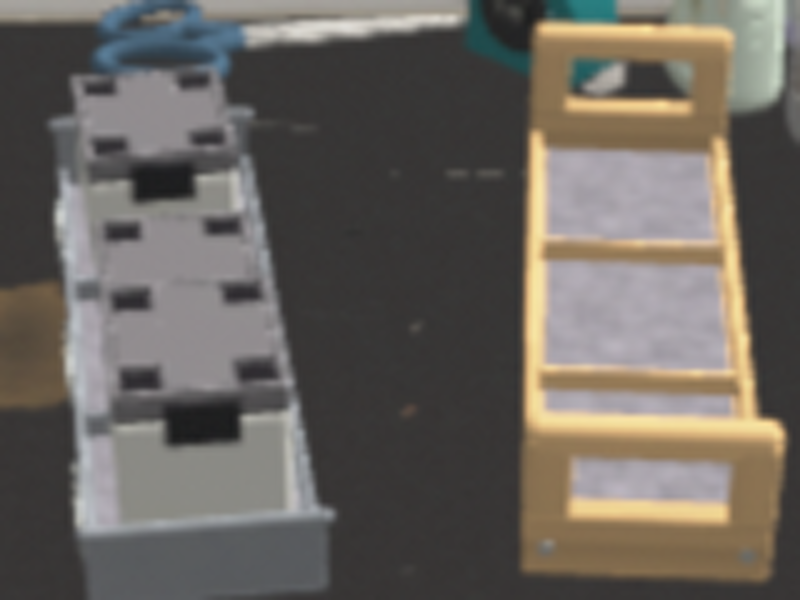

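The top crop shows the four recesses of each lid clearly. The side crop shows that the right (near) tub is tallest, the middle one lowest and the left one mid-height, which I'll check by triangulating.

```bash
cat > h.py <<'E'
import cv2,numpy as np
from cell import env
def ray(m,uv):
    d=np.array([(uv[0]-m['cx'])/m['fx'],(uv[1]-m['cy'])/m['fy'],1.]);return -m['R'].T@m['t'],m['R'].T@d
def rayf(m,uv):
    p=np.array([uv[0]-m['cx'],uv[1]-m['cy']]);r=np.hypot(*p)+1e-9;a=r/m['fx']
    d=np.r_[p/r*np.sin(a),np.cos(a)];return -m['R'].T@m['t'],m['R'].T@d
def plane(c,d,z): return c+d*(z-c[2])/d[2]
def tri(c1,d1,c2,d2):
    A=np.c_[d1,-d2];k=np.linalg.lstsq(A,c2-c1,rcond=None)[0]
    p,q=c1+k[0]*d1,c2+k[1]*d2;return (p+q)/2,np.linalg.norm(p-q)*1e3
E
python3 - <<'E'
from h import *
T=env.camera_model('top');S=env.camera_model('side')
tp={'left':[(70,176),(200,161),(77,278),(209,263)],'mid':[(324,148),(451,139),(330,247),(458,238)],'right':[(559,126),(690,114),(566,228),(698,216)]}
sp={'left':[(195,80),(207,136),(100,88),(109,145)],'mid':[(222,225),None,(122,231),None],'right':[(243,292),(256,369),(131,298),(140,378)]}
hz={'left':.059,'mid':.045,'right':.073}
im=cv2.imread('pics/top0.png');g=cv2.cvtColor(im,6)
def refine(u):  # dark-weighted centroid
    x,y=int(round(u[0])),int(round(u[1]));w=g[y-5:y+6,x-5:x+6].astype(float);w=np.clip(110-w,0,None)
    yy,xx=np.mgrid[y-5:y+6,x-5:x+6];return (xx*w).sum()/w.sum(),(yy*w).sum()/w.sum()
for k in tp:
    P=[]
    for a,b in zip(tp[k],sp[k]):
        u=(a[0]/4+140-.375,a[1]/4+225-.375);u2=refine(u)
        if b:
            v=(b[0]/5+235-.4,b[1]/5+140-.4)
            p,e=tri(*ray(T,u),*ray(S,v));print(k,p.round(4),'gap',round(e,1),np.round(np.subtract(u2,u),2))
        P.append(plane(*ray(T,u),hz[k]))
    P=np.array(P);d=P[0]-P[2]+P[1]-P[3];e=P[0]-P[1]+P[2]-P[3]
    print(k,'centre',P.mean(0).round(4),'yaw x',np.degrees(np.arctan2(d[1],d[0])).round(2),'y-',np.degrees(np.arctan2(-e[0],e[1])).round(2),'sizes',np.linalg.norm(d)/2,np.linalg.norm(e)/2)
# liners
hsv=cv2.cvtColor(im,40)
m=((hsv[...,1]<60)&(g>95)).astype(np.uint8);m[:, :140]=0;m[:133]=0;m[205:]=0;m[:,335:]=0
m=cv2.morphologyEx(m,cv2.MORPH_OPEN,np.ones((3,3)))
n,l,st,ce=cv2.connectedComponentsWithStats(m)
for i in range(1,n):
    if st[i,4]<500: continue
    c=cv2.findContours((l==i).astype(np.uint8),0,2)[0][0]
    W=np.array([plane(*ray(T,q[0]),.008)[:2]*1e3 for q in c],np.float32);print('liner',st[i],cv2.minAreaRect(W))
# shallow lid: grey blob
r=g[205:275,400:480];b=((r>70)).astype(np.uint8);n,l,st,ce=cv2.connectedComponentsWithStats(b);i=1+st[1:,4].argmax()
c=cv2.findContours((l==i).astype(np.uint8),0,2)[0][0];c=cv2.convexHull(c)+[400,205]
print('shallow',st[i],cv2.minAreaRect(np.array([plane(*ray(T,q[0]),.031)[:2]*1e3 for q in c],np.float32)))
big=cv2.resize(im[205:275,400:480],None,fx=8,fy=8,interpolation=2);cv2.imwrite('pics/sh.png',big)
E
```

```text
left [0.449  0.1853 0.0618] gap 0.8 [-0.22  0.27]
left [0.4554 0.1358 0.0625] gap 1.4 [-0.16  0.1 ]
left [0.4101 0.1807 0.0609] gap 1.2 [0.22 0.09]
left [0.4166 0.1307 0.0617] gap 1.4 [-0.13 -0.06]
left centre [0.4335 0.1589 0.059 ] yaw x 7.4 y- 7.7 sizes 0.03926055430398548 0.05023171273472594
mid [0.4619 0.0911 0.0477] gap 2.0 [-0.17  0.24]
mid [0.4234 0.0871 0.0479] gap 2.0 [-0.02  0.37]
mid centre [0.446  0.0648 0.045 ] yaw x 5.91 y- 5.2 sizes 0.0388556862554801 0.04992452893260122
right [ 0.4713 -0.0022  0.0752] gap 0.6 [-0.13 -0.12]
right [ 0.4765 -0.0519  0.0759] gap 1.3 [-0.1   0.05]
right [ 0.4325 -0.006   0.0759] gap 1.2 [ 0.07 -0.02]
right [ 0.4379 -0.0558  0.0756] gap 1.4 [0.07 0.04]
right centre [ 0.4553 -0.0288  0.073 ] yaw x 5.63 y- 6.38 sizes 0.03883031357955466 0.05012721987756838
liner [ 151  138   57   46 2180] ((633.3948974609375, 173.71255493164062), (87.22002410888672, 71.87841033935547), 85.24932861328125)
liner [ 208  144   56   47 2193] ((624.7380981445312, 79.17603302001953), (87.85865020751953, 71.87328338623047), 84.81503295898438)
liner [ 265  150   56   47 2182] ((616.0599365234375, -15.289356231689453), (87.38089752197266, 71.92292022705078), 84.93909454345703)
shallow [   9    9   59   52 1705] ((505.9719543457031, -254.18624877929688), (63.78969955444336, 80.16500091552734), 23.96109962463379)
```

View pics/sh.png

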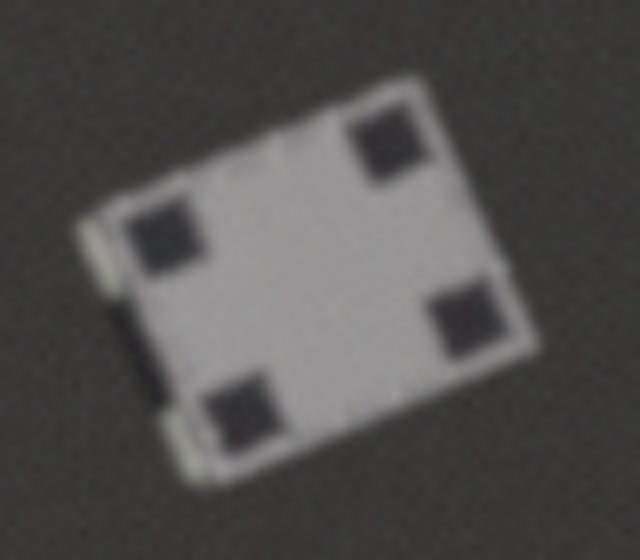

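Recess rims triangulate at 61.8, 47.8 and 75.6 mm, against 62, 48 and 76 expected. So left is mid, middle is low and right is tall. The liners measure 72x88 and sit 95 mm apart, as specified. The shallow tub's recesses are at crop pixels (165,237), (388,143), (243,412) and (467,320).

```bash
cat > go.py <<'E'
import sys
from h import *
# usage: go.py x y z yaw(deg) [n]  -> rows in tool axes
def plan(x,y,z,yaw,n=None,start=None):
    o=env.get_obs();p=o['tool_pos'];r=o['tool_rot'];y0=r[2]
    d=(np.array([x,y,z])-p)*1e3;a=(yaw-y0+180)%360-180
    n=n or int(max(np.ceil(np.linalg.norm(d)/50),np.ceil(abs(a)/9),1))
    print('t',round(o['time_s'],2),'pos',p.round(4),'rot',r.round(2),'F',o['force'].round(1),'w',round(o['grip_width'],4),'gf',np.round(o['grasp_force'],1),'d',d.round(1),'dyaw',round(a,2))
    for i in range(n):
        c=np.radians(y0+a*i/n);ex=np.array([np.cos(c),np.sin(c),0]);ey=np.array([np.sin(c),-np.cos(c),0])
        print(i,'dp',[round(float(v),1) for v in(ex@d/n,ey@d/n,-d[2]/n)],'drz',round(-np.radians(a/n),4))
if __name__=='__main__':
    v=[float(s) for s in sys.argv[1:]];plan(*v[:4],int(v[4]) if len(v)>4 else None)
E
python3 - <<'E'
from h import *
T=env.camera_model('top')
tp={'left':[(70,176),(200,161),(77,278),(209,263)],'mid':[(324,148),(451,139),(330,247),(458,238)],'right':[(559,126),(690,114),(566,228),(698,216)],'sh':[(165,237),(388,143),(243,412),(467,320)]}
hz={'left':.062,'mid':.048,'right':.076,'sh':.031}
for k in tp:
    f,ox,oy=(8,400-.44,205-.44) if k=='sh' else (4,140-.375,225-.375)
    P=np.array([plane(*ray(T,(a/f+ox,b/f+oy)),hz[k]) for a,b in tp[k]]);d=P[0]-P[2]+P[1]-P[3];e=P[0]-P[1]+P[2]-P[3]
    print(k,P.mean(0).round(4),np.degrees(np.arctan2(d[1],d[0])).round(1),np.degrees(np.arctan2(-e[0],e[1])).round(1),np.linalg.norm(d)/2,np.linalg.norm(e)/2)
for n,u in dict(jarbase=(150,108),boxfront=(205,113),pump=(110,135),pepper=(267,97)).items(): print(n,plane(*ray(T,u),0).round(3))
E
python3 go.py .446 .065 .2 95.6
```

```text
left [0.4334 0.1581 0.062 ] 7.4 7.7 0.039115657583339965 0.05004632537642944
mid [0.4459 0.0644 0.048 ] 5.9 5.2 0.038714711762875643 0.04974339495163078
right [ 0.4551 -0.0289  0.076 ] 5.6 6.4 0.03868449326017324 0.04993897604077131
sh [ 0.5071 -0.2565  0.031 ] 23.9 23.6 0.038760034321582856 0.04962723658404434
jarbase [0.725 0.231 0.   ]
boxfront [0.719 0.137 0.   ]
pump [0.676 0.295 0.   ]
pepper [0.75  0.032 0.   ]
t 0.15 pos [0.2588 0.5958 0.2217] rot [-1.7991e+02  1.0000e-02  1.5652e+02] F [-0.3  0.6  0.4] w 0.0868 gf 0.0 d [ 187.2 -530.8  -21.7] dyaw -60.92
0 dp [-31.9, -34.4, 1.8] drz 0.0886
1 dp [-34.8, -31.4, 1.8] drz 0.0886
2 dp [-37.5, -28.2, 1.8] drz 0.0886
3 dp [-39.8, -24.8, 1.8] drz 0.0886
4 dp [-41.9, -21.1, 1.8] drz 0.0886
5 dp [-43.6, -17.4, 1.8] drz 0.0886
6 dp [-44.9, -13.4, 1.8] drz 0.0886
7 dp [-45.9, -9.4, 1.8] drz 0.0886
8 dp [-46.6, -5.3, 1.8] drz 0.0886
9 dp [-46.9, -1.2, 1.8] drz 0.0886
10 dp [-46.8, 3.0, 1.8] drz 0.0886
11 dp [-46.4, 7.1, 1.8] drz 0.0886
```

Call:
step_arm(moves=[{"dp": [-32,-34.5,0],"dr": [0,0,0.089],"fingers": 0},{"dp": [-35,-31.5,0],"dr": [0,0,0.089],"fingers": 0},{"dp": [-37.5,-28,0],"dr": [0,0,0.089],"fingers": 0},{"dp": [-40,-25,0],"dr": [0,0,0.089],"fingers": 0},{"dp": [-42,-21,0],"dr": [0,0,0.089],"fingers": 0}])

```text
time_s: 0.78
tool_pos: [0.3375, 0.3728, 0.2224]
tool_rot: [-180.0, 0.0, 130.9]
force: [0.4, 0.3, 0.7]
grip_width: 0.0872
grasp_force: 0.0
```

```bash
python3 go.py .446 .065 .2 95.6
```

```text
t 0.78 pos [0.3375 0.3728 0.2224] rot [-179.99    0.    130.85] F [0.4 0.3 0.7] w 0.0872 gf 0.0 d [ 108.5 -307.8  -22.4] dyaw -35.25
0 dp [-43.4, -17.0, 3.2] drz 0.0879
1 dp [-44.7, -13.2, 3.2] drz 0.0879
2 dp [-45.7, -9.2, 3.2] drz 0.0879
3 dp [-46.3, -5.1, 3.2] drz 0.0879
4 dp [-46.6, -1.1, 3.2] drz 0.0879
5 dp [-46.5, 3.0, 3.2] drz 0.0879
6 dp [-46.1, 7.1, 3.2] drz 0.0879
```

Call:
step_arm(moves=[{"dp": [-43.5,-17,3],"dr": [0,0,0.088],"fingers": 0},{"dp": [-44.5,-13,3],"dr": [0,0,0.088],"fingers": 0},{"dp": [-45.5,-9,3],"dr": [0,0,0.088],"fingers": 0},{"dp": [-46.5,-5,3],"dr": [0,0,0.088],"fingers": 0},{"dp": [-46.5,-1,3],"dr": [0,0,0.088],"fingers": 0}])

```text
time_s: 1.4
tool_pos: [0.4159, 0.1539, 0.2074]
tool_rot: [180.0, -0.0, 105.6]
force: [0.2, 0.4, -0.4]
grip_width: 0.0871
grasp_force: 0.0
```

Call:
step_arm(moves=[{"dp": [-46.5,3,3],"dr": [0,0,0.088],"fingers": 0},{"dp": [-46,7,3],"dr": [0,0,0.088],"fingers": 0},{"dp": [0,0,0],"dr": [0,0,0],"fingers": 0},{"dp": [0,0,0],"dr": [0,0,0],"fingers": 0},{"dp": [0,0,0],"dr": [0,0,0],"fingers": 0}])

```text
time_s: 2.02
tool_pos: [0.4463, 0.0689, 0.2015]
tool_rot: [-180.0, -0.0, 95.9]
force: [-0.3, 0.4, -0.2]
grip_width: 0.0871
grasp_force: 0.0
```

```bash
python3 go.py .4459 .0644 .1 95.6
python3 - <<'E'
from h import *
m=env.camera_model('wrist');im=env.read_camera('wrist');cv2.imwrite('pics/w1.png',im[:,:,::-1]);np.save('w1.npy',m,allow_pickle=True)
E
```

```text
t 2.02 pos [0.4463 0.0689 0.2015] rot [-1.7999e+02 -1.0000e-02  9.5880e+01] F [-0.3  0.4 -0.2] w 0.0871 gf 0.0 d [  -0.4   -4.5 -101.5] dyaw -0.28
0 dp [-1.5, -0.3, 33.8] drz 0.0016
1 dp [-1.5, -0.3, 33.8] drz 0.0016
2 dp [-1.5, -0.3, 33.8] drz 0.0016
```

View pics/w1.png

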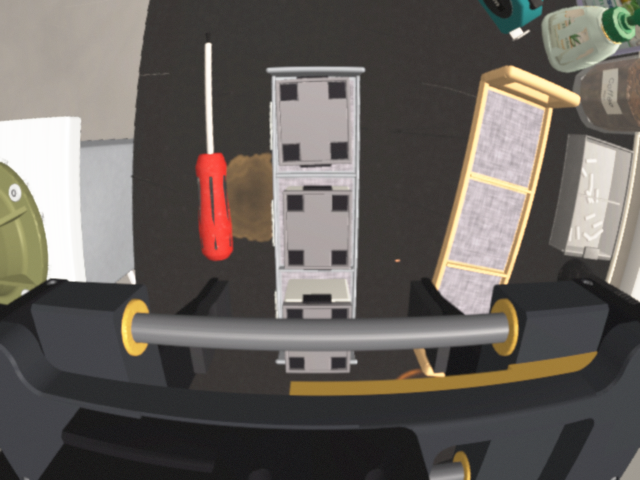

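The wrist view shows the mid tub's recesses at (290,92), (347,91), (290,155) and (347,152), and the low tub's at (294,202), (344,202), (295,258) and (346,257). I'll check these against the top camera.

Run:
```python
from h import *
m=np.load('w1.npy',allow_pickle=True).item();g=cv2.imread('pics/w1.png',0)
def ref(u,h=10):
    x,y=u
    for _ in range(3):
        xi,yi=int(round(x)),int(round(y));w=np.clip(90-g[yi-h:yi+h+1,xi-h:xi+h+1].astype(float),0,None)
        yy,xx=np.mgrid[yi-h:yi+h+1,xi-h:xi+h+1];x,y=(xx*w).sum()/w.sum(),(yy*w).sum()/w.sum()
    return x,y
for k,z,c in(('mid',.062,[(347,91),(348,152),(290,92),(290,155)]),('low',.048,[(344,202),(346,257),(294,202),(295,258)])):
    R=[ref(u) for u in c];P=np.array([plane(*rayf(m,u),z) for u in R])
    d=P[0]-P[2]+P[1]-P[3];e=P[0]-P[1]+P[2]-P[3]
    print(k,np.round(R,1).tolist(),P.mean(0).round(4),np.degrees(np.arctan2(d[1],d[0])).round(1),np.degrees(np.arctan2(-e[0],e[1])).round(1),np.linalg.norm(d)/2,np.linalg.norm(e)/2)
# liners
im=cv2.imread('pics/w1.png');hsv=cv2.cvtColor(im,40)
mk=((hsv[...,1]<50)&(g>120)).astype(np.uint8);mk[:,:430]=0;mk[:85]=0;mk[272:]=0;mk[:,550:]=0
mk=cv2.morphologyEx(mk,cv2.MORPH_OPEN,np.ones((3,3)))
n,l,st,ce=cv2.connectedComponentsWithStats(mk)
for i in range(1,n):
    if st[i,4]<1000: continue
    c=cv2.findContours((l==i).astype(np.uint8),0,1)[0][0]
    W=np.array([plane(*rayf(m,q[0]),.008)[:2]*1e3 for q in c],np.float32);print('liner',st[i],cv2.minAreaRect(W))
```

```text
mid [[336.6, 89.7], [338.6, 150.4], [288.3, 91.7], [290.7, 152.0]] [0.4324 0.1586 0.062 ] 7.9 7.9 0.038670649144147674 0.049593478426768214
low [[339.6, 202.4], [338.7, 257.1], [294.6, 202.3], [295.5, 257.2]] [0.4447 0.0652 0.048 ] 5.8 5.8 0.03876254137129706 0.04966678009338276
liner [ 472   90   71   97 4784] ((632.9415893554688, 173.83056640625), (87.87409210205078, 71.66484069824219), 84.68551635742188)
liner [ 449  179   76   91 4680] ((624.07275390625, 78.84107208251953), (87.91535949707031, 72.11548614501953), 84.5997085571289)
```

Call:
step_arm(moves=[{"dp": [-2,-0.7,50],"dr": [0,0,0.003],"fingers": 0},{"dp": [-2,-0.7,50],"dr": [0,0,0],"fingers": 0},{"dp": [0,0,40],"dr": [0,0,0],"fingers": 0},{"dp": [0,0,20],"dr": [0,0,0],"fingers": 0},{"dp": [0,0,15],"dr": [0,0,0],"fingers": 0}])

```text
time_s: 2.7
tool_pos: [0.4452, 0.0642, 0.0256]
tool_rot: [-179.9, 0.0, 95.7]
force: [-1.0, -0.1, 0.3]
grip_width: 0.0873
grasp_force: 0.0
```

Call:
step_arm(moves=[{"dp": [0,0,6],"dr": [0,0,0],"fingers": 0},{"dp": [0,0,0],"dr": [0,0,0],"fingers": 0},{"dp": [0,0,0],"dr": [0,0,0],"fingers": 0.1},{"dp": [0,0,0],"dr": [0,0,0],"fingers": 0.25},{"dp": [0,0,0],"dr": [0,0,0],"fingers": 0.4}], squeeze=25)

```text
time_s: 3.32
tool_pos: [0.446, 0.0636, 0.0209]
tool_rot: [180.0, -0.0, 95.6]
force: [0.3, -0.1, 0.5]
grip_width: 0.0659
grasp_force: 0.0
```

Call:
step_arm(moves=[{"dp": [0,0,0],"dr": [0,0,0],"fingers": 1},{"dp": [0,0,0],"dr": [0,0,0],"fingers": 1},{"dp": [0,0,0],"dr": [0,0,0],"fingers": 1},{"dp": [0,0,0],"dr": [0,0,0],"fingers": 1},{"dp": [0,0,0],"dr": [0,0,0],"fingers": 1}])

```text
time_s: 3.95
tool_pos: [0.4456, 0.0635, 0.0207]
tool_rot: [-180.0, -0.0, 95.6]
force: [-2.5, -0.3, 6.1]
grip_width: 0.0599
grasp_force: 25.0
```

Call:
step_arm(moves=[{"dp": [0,0,-10],"dr": [0,0,0],"fingers": 1},{"dp": [0,0,-25],"dr": [0,0,0],"fingers": 1},{"dp": [0,0,-40],"dr": [0,0,0],"fingers": 1},{"dp": [0,0,-30],"dr": [0,0,0],"fingers": 1},{"dp": [0,0,-15],"dr": [0,0,0],"fingers": 1}])

```text
time_s: 4.58
tool_pos: [0.4465, 0.0636, 0.1421]
tool_rot: [179.8, -0.0, 95.6]
force: [-0.2, 0.7, -3.7]
grip_width: 0.0594
grasp_force: 25.0
```

```bash
python3 go.py .6243 .0777 .14 84.8 5
```

```text
t 4.58 pos [0.4465 0.0636 0.1421] rot [ 1.7985e+02 -4.0000e-02  9.5560e+01] F [-0.2  0.7 -3.7] w 0.0594 gf 25.0 d [177.8  14.1  -2.1] dyaw -10.76
0 dp [-0.6, 35.7, 0.4] drz 0.0376
1 dp [0.7, 35.7, 0.4] drz 0.0376
2 dp [2.0, 35.6, 0.4] drz 0.0376
3 dp [3.4, 35.5, 0.4] drz 0.0376
4 dp [4.7, 35.4, 0.4] drz 0.0376
```

Call:
step_arm(moves=[{"dp": [-0.5,30,0],"dr": [0,0,0.0376],"fingers": 1},{"dp": [0.7,45,0.5],"dr": [0,0,0.0376],"fingers": 1},{"dp": [2,45,0.5],"dr": [0,0,0.0376],"fingers": 1},{"dp": [3.5,38,0.5],"dr": [0,0,0.0376],"fingers": 1},{"dp": [4.5,20,0.5],"dr": [0,0,0.0376],"fingers": 1}])

```text
time_s: 5.2
tool_pos: [0.6247, 0.0784, 0.1368]
tool_rot: [-179.9, 0.1, 84.7]
force: [-0.9, 0.2, -3.5]
grip_width: 0.0598
grasp_force: 25.0
```

Call:
step_arm(moves=[{"dp": [0,0,20],"dr": [0,0,0],"fingers": 1},{"dp": [0,0,30],"dr": [0,0,0],"fingers": 1},{"dp": [0,0,20],"dr": [0,0,0],"fingers": 1},{"dp": [0,0,10],"dr": [0,0,0],"fingers": 1},{"dp": [0,0,0],"dr": [0,0,0],"fingers": 1}])

```text
time_s: 5.82
tool_pos: [0.6229, 0.0785, 0.0579]
tool_rot: [-179.9, 0.0, 84.8]
force: [-0.0, -0.8, -2.4]
grip_width: 0.0598
grasp_force: 25.0
```

```bash
python3 go.py .6243 .0777 .023 84.8 2;python3 - <<'E'
from h import *
m=env.camera_model('wrist');im=env.read_camera('wrist');cv2.imwrite('pics/w2.png',im[:,:,::-1]);np.save('w2.npy',m,allow_pickle=True)
E
```

```text
t 5.83 pos [0.6229 0.0785 0.0579] rot [-1.7992e+02  2.0000e-02  8.4800e+01] F [-0.  -0.8 -2.4] w 0.0598 gf 25.0 d [  1.4  -0.8 -34.9] dyaw 0.0
0 dp [-0.4, 0.7, 17.4] drz -0.0
1 dp [-0.4, 0.7, 17.4] drz -0.0
```

View pics/w2.png

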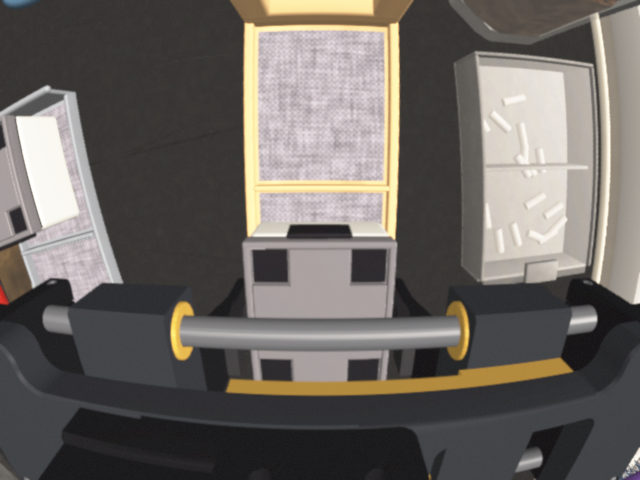

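The wrist view shows the low tub square over the middle bay, with its lid at columns 246–395 and the tray walls at 246–398. I'm lowering it.

Call:
step_arm(moves=[{"dp": [-0.8,0.7,15],"dr": [0,0,0],"fingers": 1},{"dp": [0,0,10],"dr": [0,0,0],"fingers": 1},{"dp": [0,0,5],"dr": [0,0,0],"fingers": 1},{"dp": [0,0,3],"dr": [0,0,0],"fingers": 1},{"dp": [0,0,0],"dr": [0,0,0],"fingers": 1}])

```text
time_s: 6.5
tool_pos: [0.6243, 0.0777, 0.0255]
tool_rot: [-180.0, 0.0, 84.8]
force: [-0.6, -0.6, -2.8]
grip_width: 0.0595
grasp_force: 25.0
```

Call:
step_arm(moves=[{"dp": [0,0,1],"dr": [0,0,0],"fingers": 1},{"dp": [0,0,1],"dr": [0,0,0],"fingers": 1},{"dp": [0,0,0],"dr": [0,0,0],"fingers": 1},{"dp": [0,0,0],"dr": [0,0,0],"fingers": 1},{"dp": [0,0,0],"dr": [0,0,0],"fingers": 1}])

```text
time_s: 7.12
tool_pos: [0.6244, 0.0777, 0.0237]
tool_rot: [180.0, -0.0, 84.8]
force: [-0.7, -0.2, -3.2]
grip_width: 0.0597
grasp_force: 25.0
```

Still hanging free (-3 N), so I'll go down a little more until it touches, then release.

Call:
step_arm(moves=[{"dp": [0,0,0.7],"dr": [0,0,0],"fingers": 1},{"dp": [0,0,0.5],"dr": [0,0,0],"fingers": 1},{"dp": [0,0,0],"dr": [0,0,0],"fingers": 1},{"dp": [0,0,0],"dr": [0,0,0],"fingers": 1},{"dp": [0,0,0],"dr": [0,0,0],"fingers": 1}])

```text
time_s: 7.75
tool_pos: [0.6245, 0.0777, 0.0228]
tool_rot: [180.0, -0.0, 84.8]
force: [-0.6, -0.9, 3.6]
grip_width: 0.0598
grasp_force: 25.0
```

Call:
step_arm(moves=[{"dp": [0,0,0],"dr": [0,0,0],"fingers": 0.25},{"dp": [0,0,0],"dr": [0,0,0],"fingers": 0.1},{"dp": [0,0,0],"dr": [0,0,0],"fingers": 0},{"dp": [0,0,0],"dr": [0,0,0],"fingers": 0},{"dp": [0,0,0],"dr": [0,0,0],"fingers": 0}])

```text
time_s: 8.38
tool_pos: [0.6244, 0.0777, 0.0224]
tool_rot: [180.0, -0.0, 84.8]
force: [-0.8, 0.5, 0.3]
grip_width: 0.0862
grasp_force: 0.0
```

Call:
step_arm(moves=[{"dp": [0,0,-20],"dr": [0,0,0],"fingers": 0},{"dp": [0,0,-40],"dr": [0,0,0],"fingers": 0},{"dp": [0,0,-40],"dr": [0,0,0],"fingers": 0},{"dp": [0,0,-25],"dr": [0,0,0],"fingers": 0},{"dp": [0,0,0],"dr": [0,0,0],"fingers": 0}])

```text
time_s: 9.0
tool_pos: [0.6264, 0.0777, 0.1513]
tool_rot: [179.6, -0.1, 84.8]
force: [-0.8, 0.8, 0.2]
grip_width: 0.0869
grasp_force: 0.0
```

```bash
python3 go.py .4329 .1583 .15 97.7 5
```

```text
t 9.0 pos [0.6264 0.0777 0.1513] rot [ 1.7965e+02 -1.3000e-01  8.4770e+01] F [-0.8  0.8  0.2] w 0.0869 gf 0.0 d [-193.5   80.6   -1.3] dyaw 12.93
0 dp [12.5, -40.0, 0.3] drz -0.0451
1 dp [14.3, -39.4, 0.3] drz -0.0451
2 dp [16.1, -38.7, 0.3] drz -0.0451
3 dp [17.8, -37.9, 0.3] drz -0.0451
4 dp [19.5, -37.1, 0.3] drz -0.0451
```

Call:
step_arm(moves=[{"dp": [12.5,-39.5,0],"dr": [0,0,-0.045],"fingers": 0},{"dp": [14.5,-39,0],"dr": [0,0,-0.045],"fingers": 0},{"dp": [16,-38.5,0],"dr": [0,0,-0.045],"fingers": 0},{"dp": [18,-38,0],"dr": [0,0,-0.045],"fingers": 0},{"dp": [19.5,-37,0],"dr": [0,0,-0.045],"fingers": 0}])

```text
time_s: 9.62
tool_pos: [0.4301, 0.1587, 0.1468]
tool_rot: [-179.9, 0.0, 97.8]
force: [-0.1, 0.5, -0.1]
grip_width: 0.0873
grasp_force: 0.0
```

Call:
step_arm(moves=[{"dp": [0,0,0],"dr": [0,0,0],"fingers": 0},{"dp": [0,0,15],"dr": [0,0,0],"fingers": 0},{"dp": [0,0,20],"dr": [0,0,0],"fingers": 0},{"dp": [0,0,0],"dr": [0,0,0],"fingers": 0},{"dp": [0,0,0],"dr": [0,0,0],"fingers": 0}])

```text
time_s: 10.25
tool_pos: [0.4327, 0.1579, 0.1122]
tool_rot: [-180.0, 0.0, 97.6]
force: [0.1, -0.1, 0.2]
grip_width: 0.0869
grasp_force: 0.0
```

```bash
python3 go.py .4329 .1583 .03 97.7 3
```

```text
t 10.25 pos [0.4327 0.1579 0.1122] rot [-1.80e+02  4.00e-02  9.76e+01] F [ 0.1 -0.1  0.2] w 0.0869 gf 0.0 d [  0.2   0.4 -82.2] dyaw 0.1
0 dp [0.1, 0.1, 27.4] drz -0.0006
1 dp [0.1, 0.1, 27.4] drz -0.0006
2 dp [0.1, 0.1, 27.4] drz -0.0006
```

Call:
step_arm(moves=[{"dp": [0.4,0.2,30],"dr": [0,0,0],"fingers": 0},{"dp": [0,0,30],"dr": [0,0,0],"fingers": 0},{"dp": [0,0,15],"dr": [0,0,0],"fingers": 0},{"dp": [0,0,7],"dr": [0,0,0],"fingers": 0},{"dp": [0,0,0],"dr": [0,0,0],"fingers": 0}])

```text
time_s: 10.88
tool_pos: [0.4326, 0.159, 0.0307]
tool_rot: [180.0, -0.0, 97.7]
force: [-0.5, -0.2, -0.6]
grip_width: 0.0871
grasp_force: 0.0
```

Call:
step_arm(moves=[{"dp": [0,0,0],"dr": [0,0,0],"fingers": 0.1},{"dp": [0,0,0],"dr": [0,0,0],"fingers": 0.2},{"dp": [0,0,0],"dr": [0,0,0],"fingers": 0.3},{"dp": [0,0,0],"dr": [0,0,0],"fingers": 1},{"dp": [0,0,0],"dr": [0,0,0],"fingers": 1}])

```text
time_s: 11.5
tool_pos: [0.4323, 0.159, 0.0306]
tool_rot: [180.0, -0.0, 97.7]
force: [0.8, -0.4, 1.0]
grip_width: 0.0599
grasp_force: 25.0
```

Call:
step_arm(moves=[{"dp": [0,0,0],"dr": [0,0,0],"fingers": 1},{"dp": [0,0,0],"dr": [0,0,0],"fingers": 1},{"dp": [0,0,-10],"dr": [0,0,0],"fingers": 1},{"dp": [0,0,-20],"dr": [0,0,0],"fingers": 1},{"dp": [0,0,-30],"dr": [0,0,0],"fingers": 1}])

```text
time_s: 12.12
tool_pos: [0.4309, 0.1583, 0.0902]
tool_rot: [-179.8, 0.1, 97.7]
force: [0.7, -0.2, -2.1]
grip_width: 0.06
grasp_force: 25.0
```

Call:
step_arm(moves=[{"dp": [0,0,-30],"dr": [0,0,0],"fingers": 1},{"dp": [0,0,-25],"dr": [0,0,0],"fingers": 1},{"dp": [0,0,-10],"dr": [0,0,0],"fingers": 1},{"dp": [0,0,0],"dr": [0,0,0],"fingers": 1},{"dp": [0,0,0],"dr": [0,0,0],"fingers": 1}])

```text
time_s: 12.75
tool_pos: [0.4313, 0.1586, 0.1542]
tool_rot: [-179.9, 0.0, 97.7]
force: [0.6, -0.5, -2.3]
grip_width: 0.0596
grasp_force: 25.0
```

```bash
python3 go.py .633 .1738 .155 84.8 5
```

```text
t 12.75 pos [0.4313 0.1586 0.1542] rot [-1.7988e+02  5.0000e-02  9.7680e+01] F [ 0.6 -0.5 -2.3] w 0.0596 gf 25.0 d [201.7  15.2   0.8] dyaw -12.88
0 dp [-2.4, 40.4, -0.2] drz 0.045
1 dp [-0.6, 40.5, -0.2] drz 0.045
2 dp [1.3, 40.4, -0.2] drz 0.045
3 dp [3.1, 40.3, -0.2] drz 0.045
4 dp [4.9, 40.2, -0.2] drz 0.045
```

Call:
step_arm(moves=[{"dp": [-2.5,30,0],"dr": [0,0,0.045],"fingers": 1},{"dp": [-0.5,48,0],"dr": [0,0,0.045],"fingers": 1},{"dp": [1.5,50,0],"dr": [0,0,0.045],"fingers": 1},{"dp": [3.5,45,0],"dr": [0,0,0.045],"fingers": 1},{"dp": [5,28,0],"dr": [0,0,0.045],"fingers": 1}])

```text
time_s: 13.38
tool_pos: [0.6343, 0.1746, 0.1531]
tool_rot: [-179.9, 0.1, 84.7]
force: [-0.2, -0.9, -2.3]
grip_width: 0.0599
grasp_force: 25.0
```

Call:
step_arm(moves=[{"dp": [0,0,0],"dr": [0,0,0],"fingers": 1},{"dp": [0,0,10],"dr": [0,0,0],"fingers": 1},{"dp": [0,0,20],"dr": [0,0,0],"fingers": 1},{"dp": [0,0,10],"dr": [0,0,0],"fingers": 1},{"dp": [0,0,0],"dr": [0,0,0],"fingers": 1}])

```text
time_s: 14.0
tool_pos: [0.6317, 0.175, 0.1138]
tool_rot: [-179.8, 0.1, 84.8]
force: [-0.3, -0.8, -2.7]
grip_width: 0.0597
grasp_force: 25.0
```

```bash
python3 go.py .633 .1743 .0326 84.8 5;python3 - <<'E'
from h import *
m=env.camera_model('wrist');im=env.read_camera('wrist');cv2.imwrite('pics/w3.png',im[:,:,::-1]);np.save('w3.npy',m,allow_pickle=True)
cv2.imwrite('pics/s3.png',cv2.resize(env.read_camera('side')[80:260,235:475,::-1],None,fx=3,fy=3))
E
```

```text
t 14.0 pos [0.6317 0.175  0.1138] rot [-1.7985e+02  5.0000e-02  8.4800e+01] F [-0.3 -0.8 -2.7] w 0.0597 gf 25.0 d [  1.3  -0.7 -81.2] dyaw -0.0
0 dp [-0.1, 0.3, 16.2] drz 0.0
1 dp [-0.1, 0.3, 16.2] drz 0.0
2 dp [-0.1, 0.3, 16.2] drz 0.0
3 dp [-0.1, 0.3, 16.2] drz 0.0
4 dp [-0.1, 0.3, 16.2] drz 0.0
```

View pics/s3.png

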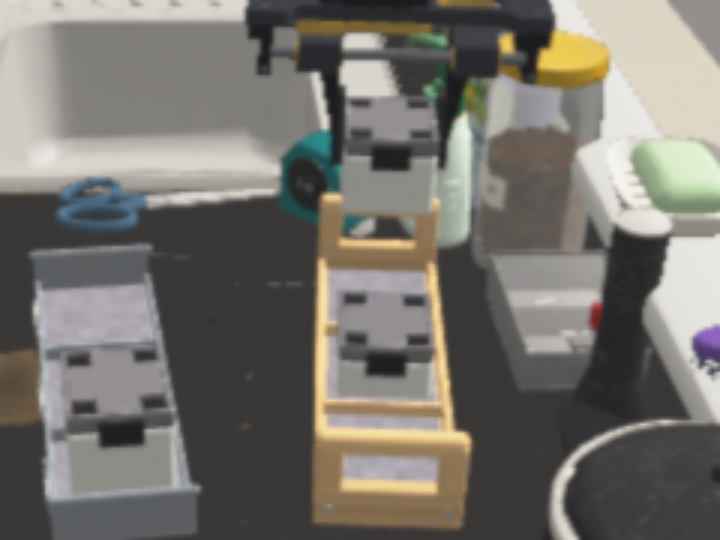

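The side view shows the low tub seated in the middle bay. The mid tub hangs over the left bay, and the gripper is close to the yellow-lidded jar. I'll work out the jar clearance before going down.

Run:
```python
from h import *
T=env.camera_model('top');S=env.camera_model('side')
print(tri(*ray(T,(104,48)),*ray(S,(420,97))))
p=tri(*ray(T,(104,48)),*ray(S,(420,97)))[0]
for u in((132,50),(104,77),(76,50)): print(plane(*ray(T,u),p[2]))
for u in((160,95),(155,108),(162,85)): print(plane(*ray(T,u),.0))
```

```text
(array([0.75551297, 0.24734458, 0.16199868]), np.float64(2.4539801826696777))
[0.75231059 0.20791607 0.16199868]
[0.71169286 0.24444577 0.16199868]
[0.75012514 0.28613327 0.16199868]
[0.74881329 0.2149265  0.        ]
[0.72556207 0.22217662 0.        ]
[0.766712   0.21247457 0.        ]
```

Run:
```python
from h import *
m=env.camera_model('wrist');c=-m['R'].T@m['t'];o=env.get_obs();print(c-o['tool_pos'],m['R'][2])
```

```text
[0.00662866 0.07435509 0.16309909] [-0.02398419 -0.26966352 -0.96265588]
```

View pics/w3.png

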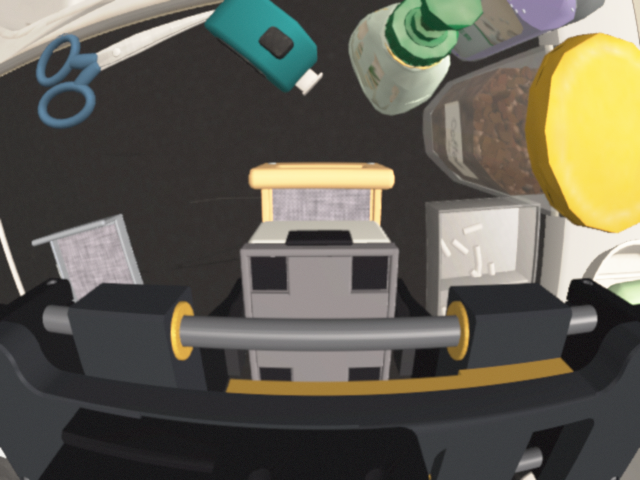

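The wrist view shows the jar at (480,130) and its lid at (590,130), to the right of and above the gripper bar. The computed corner clearance is about 11 mm and the camera stays above the lid, so I'm going down carefully.

Call:
step_arm(moves=[{"dp": [-0.5,0.7,12],"dr": [0,0,0],"fingers": 1},{"dp": [0,0.5,14],"dr": [0,0,0],"fingers": 1},{"dp": [0,0,12],"dr": [0,0,0],"fingers": 1},{"dp": [0,0,10],"dr": [0,0,0],"fingers": 1},{"dp": [0,0,0],"dr": [0,0,0],"fingers": 1}])

```text
time_s: 14.72
tool_pos: [0.6335, 0.1743, 0.066]
tool_rot: [-179.9, 0.1, 84.8]
force: [-0.4, 0.1, -2.8]
grip_width: 0.0599
grasp_force: 25.0
```

Call:
step_arm(moves=[{"dp": [0,0,10],"dr": [0,0,0],"fingers": 1},{"dp": [0,0,10],"dr": [0,0,0],"fingers": 1},{"dp": [0,0,8],"dr": [0,0,0],"fingers": 1},{"dp": [0,0,2],"dr": [0,0,0],"fingers": 1},{"dp": [0,0,0],"dr": [0,0,0],"fingers": 1}])

```text
time_s: 15.35
tool_pos: [0.6343, 0.1744, 0.0373]
tool_rot: [-180.0, 0.0, 84.8]
force: [-0.2, -0.8, -2.1]
grip_width: 0.0599
grasp_force: 25.0
```

Call:
step_arm(moves=[{"dp": [0,0,0],"dr": [0,0,0],"fingers": 1},{"dp": [0,0,0],"dr": [0,0,0],"fingers": 1},{"dp": [0,0,0],"dr": [0,0,0],"fingers": 1},{"dp": [0,0,0],"dr": [0,0,0],"fingers": 1},{"dp": [0,0,0],"dr": [0,0,0],"fingers": 1}])

```text
time_s: 15.98
tool_pos: [0.6343, 0.1745, 0.0374]
tool_rot: [180.0, -0.0, 84.8]
force: [-0.3, 0.2, -2.7]
grip_width: 0.0602
grasp_force: 25.0
```

Call:
step_arm(moves=[{"dp": [0,-1.3,2.5],"dr": [0,0,0],"fingers": 1},{"dp": [0,0,1.2],"dr": [0,0,0],"fingers": 1},{"dp": [0,0,0.8],"dr": [0,0,0],"fingers": 1},{"dp": [0,0,0],"dr": [0,0,0],"fingers": 1},{"dp": [0,0,0],"dr": [0,0,0],"fingers": 1}])

```text
time_s: 16.6
tool_pos: [0.6331, 0.1746, 0.0329]
tool_rot: [180.0, -0.0, 84.8]
force: [0.0, 0.8, -3.0]
grip_width: 0.0596
grasp_force: 25.0
```

Call:
step_arm(moves=[{"dp": [0,0,0.6],"dr": [0,0,0],"fingers": 1},{"dp": [0,0,0.5],"dr": [0,0,0],"fingers": 1},{"dp": [0,0,0],"dr": [0,0,0],"fingers": 1},{"dp": [0,0,0],"dr": [0,0,0],"fingers": 1},{"dp": [0,0,0],"dr": [0,0,0],"fingers": 1}])

```text
time_s: 17.23
tool_pos: [0.6332, 0.1747, 0.0326]
tool_rot: [180.0, -0.0, 84.8]
force: [-3.2, -1.4, 5.4]
grip_width: 0.0598
grasp_force: 25.0
```

Contact. I'll release it, lift off and go for the tall tub at (0.4548, -0.0285), yaw 96.

Call:
step_arm(moves=[{"dp": [0,0,0],"dr": [0,0,0],"fingers": 0.25},{"dp": [0,0,0],"dr": [0,0,0],"fingers": 0.1},{"dp": [0,0,0],"dr": [0,0,0],"fingers": 0},{"dp": [0,0,0],"dr": [0,0,0],"fingers": 0},{"dp": [0,0,0],"dr": [0,0,0],"fingers": 0}])

```text
time_s: 17.85
tool_pos: [0.633, 0.1746, 0.0317]
tool_rot: [180.0, 0.0, 84.8]
force: [0.1, 0.1, 0.4]
grip_width: 0.0859
grasp_force: 0.0
```

Call:
step_arm(moves=[{"dp": [0,0,-20],"dr": [0,0,0],"fingers": 0},{"dp": [0,0,-40],"dr": [0,0,0],"fingers": 0},{"dp": [0,0,-40],"dr": [0,0,0],"fingers": 0},{"dp": [0,0,-25],"dr": [0,0,0],"fingers": 0},{"dp": [0,0,0],"dr": [0,0,0],"fingers": 0}])

```text
time_s: 18.48
tool_pos: [0.635, 0.1749, 0.1609]
tool_rot: [179.7, -0.2, 84.8]
force: [-0.2, 0.5, -1.8]
grip_width: 0.0871
grasp_force: 0.0
```

```bash
python3 go.py .4548 -.0285 .155 96 7
```

```text
t 18.48 pos [0.635  0.1749 0.1609] rot [ 1.7966e+02 -1.7000e-01  8.4780e+01] F [-0.2  0.5 -1.8] w 0.0871 gf 0.0 d [-180.2 -203.4   -5.9] dyaw 11.22
0 dp [-31.3, -23.0, 0.8] drz -0.028
1 dp [-30.6, -23.9, 0.8] drz -0.028
2 dp [-29.9, -24.7, 0.8] drz -0.028
3 dp [-29.2, -25.5, 0.8] drz -0.028
4 dp [-28.5, -26.3, 0.8] drz -0.028
5 dp [-27.8, -27.1, 0.8] drz -0.028
6 dp [-27.0, -27.9, 0.8] drz -0.028
```

Call:
step_arm(moves=[{"dp": [-31,-23,0],"dr": [0,0,-0.028],"fingers": 0},{"dp": [-30.5,-23.5,0],"dr": [0,0,-0.028],"fingers": 0},{"dp": [-30,-24.5,0],"dr": [0,0,-0.028],"fingers": 0},{"dp": [-29,-25,0],"dr": [0,0,-0.028],"fingers": 0},{"dp": [-28.5,-26,0],"dr": [0,0,-0.028],"fingers": 0}])

```text
time_s: 19.1
tool_pos: [0.5043, 0.0288, 0.1561]
tool_rot: [-179.9, 0.0, 92.9]
force: [0.5, -0.7, 0.8]
grip_width: 0.0868
grasp_force: 0.0
```

Call:
step_arm(moves=[{"dp": [-28,-27,0],"dr": [0,0,-0.028],"fingers": 0},{"dp": [-27,-28,0],"dr": [0,0,-0.028],"fingers": 0},{"dp": [0,0,0],"dr": [0,0,0],"fingers": 0},{"dp": [0,0,20],"dr": [0,0,0],"fingers": 0},{"dp": [0,0,0],"dr": [0,0,0],"fingers": 0}])

```text
time_s: 19.73
tool_pos: [0.4533, -0.0279, 0.1355]
tool_rot: [-179.8, 0.0, 96.0]
force: [-0.4, -0.2, -0.2]
grip_width: 0.0868
grasp_force: 0.0
```

```bash
python3 go.py .4548 -.0285 .042 96 4
```

```text
t 19.73 pos [ 0.4533 -0.0279  0.1355] rot [-1.7983e+02  1.0000e-02  9.6050e+01] F [-0.4 -0.2 -0.2] w 0.0868 gf 0.0 d [  1.5  -0.6 -93.5] dyaw -0.05
0 dp [-0.2, 0.3, 23.4] drz 0.0002
1 dp [-0.2, 0.3, 23.4] drz 0.0002
2 dp [-0.2, 0.3, 23.4] drz 0.0002
3 dp [-0.2, 0.3, 23.4] drz 0.0002
```

Call:
step_arm(moves=[{"dp": [-0.5,1,30],"dr": [0,0,0],"fingers": 0},{"dp": [0,0,35],"dr": [0,0,0],"fingers": 0},{"dp": [0,0,20],"dr": [0,0,0],"fingers": 0},{"dp": [0,0,8.5],"dr": [0,0,0],"fingers": 0},{"dp": [0,0,0],"dr": [0,0,0],"fingers": 0}])

```text
time_s: 20.35
tool_pos: [0.4556, -0.0287, 0.0433]
tool_rot: [-180.0, 0.0, 96.0]
force: [-1.0, 0.2, 0.6]
grip_width: 0.0873
grasp_force: 0.0
```

Call:
step_arm(moves=[{"dp": [0,0,0],"dr": [0,0,0],"fingers": 0.1},{"dp": [0,0,0],"dr": [0,0,0],"fingers": 0.2},{"dp": [0,0,0],"dr": [0,0,0],"fingers": 0.3},{"dp": [0,0,0],"dr": [0,0,0],"fingers": 1},{"dp": [0,0,0],"dr": [0,0,0],"fingers": 1}])

```text
time_s: 20.98
tool_pos: [0.4553, -0.0288, 0.0434]
tool_rot: [-180.0, -0.0, 96.0]
force: [-1.9, 0.0, 3.3]
grip_width: 0.0597
grasp_force: 25.0
```

Call:
step_arm(moves=[{"dp": [0,0,0],"dr": [0,0,0],"fingers": 1},{"dp": [0,0,0],"dr": [0,0,0],"fingers": 1},{"dp": [0,0,-10],"dr": [0,0,0],"fingers": 1},{"dp": [0,0,-20],"dr": [0,0,0],"fingers": 1},{"dp": [0,0,-30],"dr": [0,0,0],"fingers": 1}])

```text
time_s: 21.6
tool_pos: [0.4543, -0.0291, 0.103]
tool_rot: [-179.9, 0.0, 96.0]
force: [1.5, 0.0, -2.8]
grip_width: 0.0599
grasp_force: 25.0
```

Call:
step_arm(moves=[{"dp": [0,0,-30],"dr": [0,0,0],"fingers": 1},{"dp": [0,0,-25],"dr": [0,0,0],"fingers": 1},{"dp": [0,0,-10],"dr": [0,0,0],"fingers": 1},{"dp": [0,0,0],"dr": [0,0,0],"fingers": 1},{"dp": [0,0,0],"dr": [0,0,0],"fingers": 1}])

```text
time_s: 22.22
tool_pos: [0.4545, -0.0289, 0.167]
tool_rot: [-179.9, 0.0, 96.0]
force: [-0.3, 1.1, -4.8]
grip_width: 0.0597
grasp_force: 25.0
```

```bash
python3 go.py .616 -.0155 .167 84.8 5
```

```text
t 22.23 pos [ 0.4545 -0.0289  0.167 ] rot [-1.7988e+02  1.0000e-02  9.6020e+01] F [-0.3  1.1 -4.8] w 0.0597 gf 25.0 d [161.5  13.4  -0. ] dyaw -11.22
0 dp [-0.7, 32.4, 0.0] drz 0.0391
1 dp [0.6, 32.4, 0.0] drz 0.0391
2 dp [1.8, 32.4, 0.0] drz 0.0391
3 dp [3.1, 32.3, 0.0] drz 0.0391
4 dp [4.3, 32.1, 0.0] drz 0.0391
```

Call:
step_arm(moves=[{"dp": [-0.5,25,0],"dr": [0,0,0.039],"fingers": 1},{"dp": [0.5,40,0],"dr": [0,0,0.039],"fingers": 1},{"dp": [2,42,0],"dr": [0,0,0.039],"fingers": 1},{"dp": [3,35,0],"dr": [0,0,0.039],"fingers": 1},{"dp": [4,20,0],"dr": [0,0,0.039],"fingers": 1}])

```text
time_s: 22.85
tool_pos: [0.6181, -0.0147, 0.1661]
tool_rot: [-179.9, 0.1, 84.8]
force: [-1.3, -0.1, -3.8]
grip_width: 0.0603
grasp_force: 25.0
```

Call:
step_arm(moves=[{"dp": [0,0,15],"dr": [0,0,0],"fingers": 1},{"dp": [0,0,30],"dr": [0,0,0],"fingers": 1},{"dp": [0,0,30],"dr": [0,0,0],"fingers": 1},{"dp": [0,0,10],"dr": [0,0,0],"fingers": 1},{"dp": [0,0,0],"dr": [0,0,0],"fingers": 1}])

```text
time_s: 23.48
tool_pos: [0.6161, -0.015, 0.0823]
tool_rot: [-179.9, 0.0, 84.8]
force: [-0.7, -0.1, -3.1]
grip_width: 0.0599
grasp_force: 25.0
```

```bash
python3 go.py .616 -.0155 .0455 84.8 4
```

```text
t 23.48 pos [ 0.6161 -0.015   0.0823] rot [-1.7987e+02  2.0000e-02  8.4840e+01] F [-0.7 -0.1 -3.1] w 0.0599 gf 25.0 d [ -0.1  -0.5 -36.8] dyaw -0.04
0 dp [-0.1, -0.0, 9.2] drz 0.0002
1 dp [-0.1, -0.0, 9.2] drz 0.0002
2 dp [-0.1, -0.0, 9.2] drz 0.0002
3 dp [-0.1, -0.0, 9.2] drz 0.0002
```

Call:
step_arm(moves=[{"dp": [-0.5,-0.8,13],"dr": [0,0,0],"fingers": 1},{"dp": [0,0,12],"dr": [0,0,0],"fingers": 1},{"dp": [0,0,7],"dr": [0,0,0],"fingers": 1},{"dp": [0,0,2],"dr": [0,0,0],"fingers": 1},{"dp": [0,0,0],"dr": [0,0,0],"fingers": 1}])

```text
time_s: 24.1
tool_pos: [0.6166, -0.0154, 0.0493]
tool_rot: [180.0, 0.0, 84.8]
force: [0.6, -0.2, -4.0]
grip_width: 0.0595
grasp_force: 25.0
```

Call:
step_arm(moves=[{"dp": [0,0,0.7],"dr": [0,0,0],"fingers": 1},{"dp": [0,0,0.5],"dr": [0,0,0],"fingers": 1},{"dp": [0,0,0],"dr": [0,0,0],"fingers": 1},{"dp": [0,0,0],"dr": [0,0,0],"fingers": 1},{"dp": [0,0,0],"dr": [0,0,0],"fingers": 1}])

```text
time_s: 24.72
tool_pos: [0.6165, -0.0153, 0.0481]
tool_rot: [180.0, -0.0, 84.8]
force: [0.7, -0.3, -4.1]
grip_width: 0.0598
grasp_force: 25.0
```

Call:
step_arm(moves=[{"dp": [0,0,1],"dr": [0,0,0],"fingers": 1},{"dp": [0,0,0.7],"dr": [0,0,0],"fingers": 1},{"dp": [0,0,0.5],"dr": [0,0,0],"fingers": 1},{"dp": [0,0,0],"dr": [0,0,0],"fingers": 1},{"dp": [0,0,0],"dr": [0,0,0],"fingers": 1}])

```text
time_s: 25.35
tool_pos: [0.6165, -0.0153, 0.0459]
tool_rot: [180.0, -0.0, 84.8]
force: [0.2, -0.5, -3.6]
grip_width: 0.0599
grasp_force: 25.0
```

Call:
step_arm(moves=[{"dp": [0,0,0.5],"dr": [0,0,0],"fingers": 1},{"dp": [0,0,0],"dr": [0,0,0],"fingers": 1},{"dp": [0,0,0],"dr": [0,0,0],"fingers": 1},{"dp": [0,0,0],"dr": [0,0,0],"fingers": 1},{"dp": [0,0,0],"dr": [0,0,0],"fingers": 1}])

```text
time_s: 25.98
tool_pos: [0.6166, -0.0153, 0.0456]
tool_rot: [180.0, -0.0, 84.8]
force: [-1.9, -0.3, -0.0]
grip_width: 0.0596
grasp_force: 25.0
```

Call:
step_arm(moves=[{"dp": [0,0,0],"dr": [0,0,0],"fingers": 0.25},{"dp": [0,0,0],"dr": [0,0,0],"fingers": 0.1},{"dp": [0,0,0],"dr": [0,0,0],"fingers": 0},{"dp": [0,0,0],"dr": [0,0,0],"fingers": 0},{"dp": [0,0,0],"dr": [0,0,0],"fingers": 0}])

```text
time_s: 26.6
tool_pos: [0.6166, -0.0154, 0.0454]
tool_rot: [180.0, -0.0, 84.8]
force: [-0.2, -0.3, -0.2]
grip_width: 0.086
grasp_force: 0.0
```

Call:
step_arm(moves=[{"dp": [0,0,-20],"dr": [0,0,0],"fingers": 0},{"dp": [0,0,-40],"dr": [0,0,0],"fingers": 0},{"dp": [0,0,-40],"dr": [0,0,0],"fingers": 0},{"dp": [0,0,-25],"dr": [0,0,0],"fingers": 0},{"dp": [0,0,0],"dr": [0,0,0],"fingers": 0}])

```text
time_s: 27.22
tool_pos: [0.6184, -0.0157, 0.1742]
tool_rot: [179.6, -0.1, 84.8]
force: [-0.4, -0.1, -0.7]
grip_width: 0.0873
grasp_force: 0.0
```

```bash
python3 go.py .493 -.334 .17 113.8 10; python3 -c "
from h import *
im=env.read_camera('top')[...,::-1];cv2.imwrite('pics/t4.png',im)"
```

```text
t 27.23 pos [ 0.6184 -0.0157  0.1742] rot [ 1.7965e+02 -8.0000e-02  8.4830e+01] F [-0.4 -0.1 -0.7] w 0.0873 gf 0.0 d [-125.4 -318.3   -4.2] dyaw 28.97
0 dp [-32.8, -9.6, 0.4] drz -0.0506
1 dp [-32.3, -11.3, 0.4] drz -0.0506
2 dp [-31.7, -12.9, 0.4] drz -0.0506
3 dp [-31.0, -14.5, 0.4] drz -0.0506
4 dp [-30.2, -16.0, 0.4] drz -0.0506
5 dp [-29.4, -17.5, 0.4] drz -0.0506
6 dp [-28.5, -19.0, 0.4] drz -0.0506
7 dp [-27.5, -20.4, 0.4] drz -0.0506
8 dp [-26.4, -21.8, 0.4] drz -0.0506
9 dp [-25.3, -23.1, 0.4] drz -0.0506
```

Call:
step_arm(moves=[{"dp": [-33,-9.5,-4],"dr": [0,0,-0.0506],"fingers": 0},{"dp": [-32,-11.5,-4],"dr": [0,0,-0.0506],"fingers": 0},{"dp": [-31.5,-13,-4],"dr": [0,0,-0.0506],"fingers": 0},{"dp": [-31,-14.5,-4],"dr": [0,0,-0.0506],"fingers": 0},{"dp": [-30,-16,-4],"dr": [0,0,-0.0506],"fingers": 0}])

```text
time_s: 27.9
tool_pos: [0.5522, -0.1747, 0.1893]
tool_rot: [-179.9, -0.0, 99.4]
force: [1.0, 0.2, 0.2]
grip_width: 0.087
grasp_force: 0.0
```

Call:
step_arm(moves=[{"dp": [-29.5,-17.5,0],"dr": [0,0,-0.0506],"fingers": 0},{"dp": [-28.5,-19,0],"dr": [0,0,-0.0506],"fingers": 0},{"dp": [-27.5,-20.5,0],"dr": [0,0,-0.0506],"fingers": 0},{"dp": [-26.5,-22,0],"dr": [0,0,-0.0506],"fingers": 0},{"dp": [-25,-23,0],"dr": [0,0,-0.0506],"fingers": 0}])

```text
time_s: 28.52
tool_pos: [0.4895, -0.3338, 0.1891]
tool_rot: [-179.9, -0.1, 113.9]
force: [0.5, 0.6, -0.2]
grip_width: 0.0869
grasp_force: 0.0
```

Call:
step_arm(moves=[{"dp": [0,0,0],"dr": [0,0,0],"fingers": 0},{"dp": [0,0,0],"dr": [0,0,0],"fingers": 0},{"dp": [0,0,0],"dr": [0,0,0],"fingers": 0},{"dp": [0,0,0],"dr": [0,0,0],"fingers": 0},{"dp": [0,0,0],"dr": [0,0,0],"fingers": 0}])

```text
time_s: 29.15
tool_pos: [0.491, -0.3327, 0.1903]
tool_rot: [180.0, -0.0, 113.9]
force: [0.5, -0.2, 0.1]
grip_width: 0.0871
grasp_force: 0.0
```

```bash
python3 go.py .5068 -.256 .1 113.8 4; python3 -c "
from h import *
m=env.camera_model('wrist');im=env.read_camera('wrist');cv2.imwrite('pics/w5.png',im[:,:,::-1]);np.save('w5.npy',m,allow_pickle=True)"
```

```text
t 29.15 pos [ 0.491  -0.3327  0.1903] rot [ 1.7999e+02 -1.0000e-02  1.1390e+02] F [ 0.5 -0.2  0.1] w 0.0871 gf 0.0 d [ 15.8  76.7 -90.3] dyaw -0.1
0 dp [15.9, 11.4, 22.6] drz 0.0004
1 dp [15.9, 11.4, 22.6] drz 0.0004
2 dp [15.9, 11.4, 22.6] drz 0.0004
3 dp [16.0, 11.3, 22.6] drz 0.0004
```

View pics/w5.png

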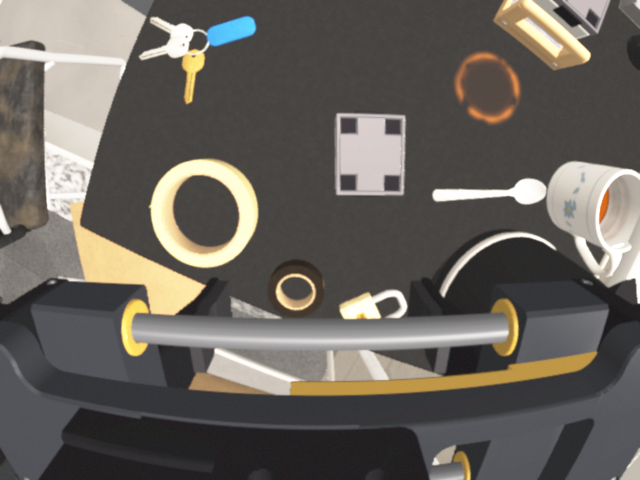

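The wrist view shows the shallow tub's recesses at (348,126), (391,125), (348,183) and (392,182). The kettle is at the right, near the gripper, but the next move goes away from it. I'll measure this tub and the placed low tub, the latter from the latest top image.

Run:
```python
from h import *
def ref(g,u,h,th):
    x,y=u
    for _ in range(4):
        xi,yi=int(round(x)),int(round(y));w=np.clip(th-g[yi-h:yi+h+1,xi-h:xi+h+1].astype(float),0,None)
        yy,xx=np.mgrid[yi-h:yi+h+1,xi-h:xi+h+1];x,y=(xx*w).sum()/w.sum(),(yy*w).sum()/w.sum()
    return x,y
def pose(n,P):
    d=P[0]-P[2]+P[1]-P[3];e=P[0]-P[1]+P[2]-P[3]
    print(n,P.mean(0).round(4),np.degrees(np.arctan2(d[1],d[0])).round(1),np.degrees(np.arctan2(-e[0],e[1])).round(1),np.linalg.norm(d)/2,np.linalg.norm(e)/2)
m=np.load('w5.npy',allow_pickle=True).item();g=cv2.imread('pics/w5.png',0)
pose('sh',np.array([plane(*rayf(m,ref(g,u,9,90)),.031) for u in[(391,125),(392,182),(348,126),(348,183)]]))
cv2.imwrite('pics/t6.png',(env.read_camera('top')[...,::-1]))
im=cv2.imread('pics/t6.png')
cv2.imwrite('pics/t6c.png',cv2.resize(im[120:215,130:340],None,fx=3.8,fy=3.8,interpolation=2))
```

```text
sh [ 0.5059 -0.2571  0.031 ] 23.9 24.0 0.03877182232449203 0.04980788487037582
```

View pics/t6c.png

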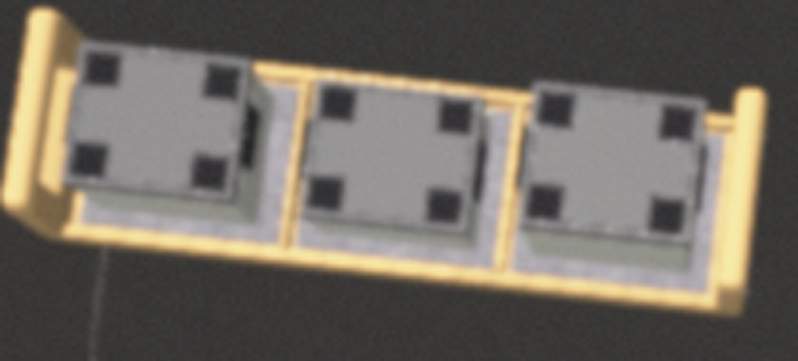

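The top crop shows all three tubs in their bays. The low tub's recesses are at crop pixels (337,103), (456,116), (325,193) and (444,206).

```bash
python3 - <<'E'
from h import *
T=env.camera_model('top')
for n,z,c in(('mid',.064,[(101,68),(222,80),(89,160),(210,172)]),('low',.05,[(337,103),(456,116),(325,193),(444,206)]),('tall',.078,[(555,109),(678,122),(543,201),(666,215)])):
    P=np.array([plane(*ray(T,(a/3.8+130-.37,b/3.8+120-.37)),z) for a,b in c]);d=P[0]-P[2]+P[1]-P[3];e=P[0]-P[1]+P[2]-P[3]
    print(n,P.mean(0).round(4),np.degrees(np.arctan2(d[1],d[0])).round(1),np.degrees(np.arctan2(-e[0],e[1])).round(1),np.linalg.norm(d)/2,np.linalg.norm(e)/2)
E
python3 go.py .5064 -.2567 .1 113.9 4
```

```text
mid [0.6337 0.1738 0.064 ] -4.3 -4.4 0.03912449002853287 0.050140114440169185
low [0.625  0.0787 0.05  ] -5.2 -5.0 0.03893057811091455 0.05027172204751028
tall [ 0.6171 -0.0151  0.078 ] -5.7 -5.0 0.038734671916965474 0.05030117867121387
t 29.25 pos [ 0.4909 -0.333   0.1904] rot [179.99   0.   113.86] F [-0.1 -1.1  0.3] w 0.0868 gf 0.0 d [ 15.5  76.3 -90.4] dyaw 0.04
0 dp [15.9, 11.3, 22.6] drz -0.0002
1 dp [15.9, 11.3, 22.6] drz -0.0002
2 dp [15.9, 11.3, 22.6] drz -0.0002
3 dp [15.9, 11.3, 22.6] drz -0.0002
```

Call:
step_arm(moves=[{"dp": [20,14,10],"dr": [0,0,0],"fingers": 0},{"dp": [24,17,30],"dr": [0,0,0],"fingers": 0},{"dp": [19.6,14.2,30],"dr": [0,0,0],"fingers": 0},{"dp": [0,0,20],"dr": [0,0,0],"fingers": 0},{"dp": [0,0,0],"dr": [0,0,0],"fingers": 0}])

```text
time_s: 29.88
tool_pos: [0.505, -0.2577, 0.0992]
tool_rot: [-179.8, -0.0, 113.8]
force: [-0.1, -0.2, 0.5]
grip_width: 0.0869
grasp_force: 0.0
```

Call:
step_arm(moves=[{"dp": [0,0,20],"dr": [0,0,0],"fingers": 0},{"dp": [0,0,20],"dr": [0,0,0],"fingers": 0},{"dp": [0,0,0],"dr": [0,0,0],"fingers": 0},{"dp": [0,0,0],"dr": [0,0,0],"fingers": 0},{"dp": [0,0,0],"dr": [0,0,0],"fingers": 0}])

```text
time_s: 30.5
tool_pos: [0.5069, -0.2572, 0.061]
tool_rot: [179.9, 0.0, 113.8]
force: [-1.1, -0.6, 0.8]
grip_width: 0.0874
grasp_force: 0.0
```

```bash
python3 go.py .5064 -.2567 .006 113.9 4
```

```text
t 30.5 pos [ 0.5069 -0.2572  0.061 ] rot [1.7994e+02 5.0000e-02 1.1383e+02] F [-1.1 -0.6  0.8] w 0.0874 gf 0.0 d [ -0.5   0.5 -55. ] dyaw 0.07
0 dp [0.2, -0.1, 13.8] drz -0.0003
1 dp [0.2, -0.1, 13.8] drz -0.0003
2 dp [0.2, -0.1, 13.8] drz -0.0003
3 dp [0.2, -0.1, 13.8] drz -0.0003
```

Call:
step_arm(moves=[{"dp": [0.5,0,25],"dr": [0,0,0],"fingers": 0},{"dp": [0,0,20],"dr": [0,0,0],"fingers": 0},{"dp": [0,0,7],"dr": [0,0,0],"fingers": 0},{"dp": [0,0,3],"dr": [0,0,0],"fingers": 0},{"dp": [0,0,0],"dr": [0,0,0],"fingers": 0}])

```text
time_s: 31.12
tool_pos: [0.5065, -0.2566, 0.0057]
tool_rot: [180.0, 0.0, 113.8]
force: [0.1, -1.1, 0.6]
grip_width: 0.0869
grasp_force: 0.0
```

Call:
step_arm(moves=[{"dp": [0,0,0],"dr": [0,0,0],"fingers": 0.1},{"dp": [0,0,0],"dr": [0,0,0],"fingers": 0.2},{"dp": [0,0,0],"dr": [0,0,0],"fingers": 0.3},{"dp": [0,0,0],"dr": [0,0,0],"fingers": 1},{"dp": [0,0,0],"dr": [0,0,0],"fingers": 1}])

```text
time_s: 31.75
tool_pos: [0.5061, -0.2564, 0.0054]
tool_rot: [180.0, -0.0, 113.8]
force: [-0.3, -0.0, 1.0]
grip_width: 0.0594
grasp_force: 25.0
```

Call:
step_arm(moves=[{"dp": [0,0,0],"dr": [0,0,0],"fingers": 1},{"dp": [0,0,0],"dr": [0,0,0],"fingers": 1},{"dp": [0,0,-10],"dr": [0,0,0],"fingers": 1},{"dp": [0,0,-25],"dr": [0,0,0],"fingers": 1},{"dp": [0,0,-40],"dr": [0,0,0],"fingers": 1}])

```text
time_s: 32.38
tool_pos: [0.5049, -0.2557, 0.0801]
tool_rot: [-179.9, -0.1, 113.8]
force: [0.5, -0.4, -2.5]
grip_width: 0.0597
grasp_force: 25.0
```

Call:
step_arm(moves=[{"dp": [0,0,-40],"dr": [0,0,0],"fingers": 1},{"dp": [0,0,-25],"dr": [0,0,0],"fingers": 1},{"dp": [0,0,-10],"dr": [0,0,0],"fingers": 1},{"dp": [0,0,0],"dr": [0,0,0],"fingers": 1},{"dp": [0,0,0],"dr": [0,0,0],"fingers": 1}])

```text
time_s: 33.0
tool_pos: [0.5053, -0.2559, 0.154]
tool_rot: [-179.9, -0.1, 113.8]
force: [0.9, 0.4, -3.0]
grip_width: 0.0598
grasp_force: 25.0
```

```bash
python3 go.py .6245 .0787 .157 84.9 10
```

```text
t 33.0 pos [ 0.5053 -0.2559  0.154 ] rot [-1.7990e+02 -9.0000e-02  1.1384e+02] F [ 0.9  0.4 -3. ] w 0.0598 gf 25.0 d [119.2 334.6   3. ] dyaw -28.94
0 dp [25.8, 24.4, -0.3] drz 0.0505
1 dp [27.0, 23.1, -0.3] drz 0.0505
2 dp [28.1, 21.7, -0.3] drz 0.0505
3 dp [29.2, 20.3, -0.3] drz 0.0505
4 dp [30.2, 18.8, -0.3] drz 0.0505
5 dp [31.1, 17.2, -0.3] drz 0.0505
6 dp [31.9, 15.6, -0.3] drz 0.0505
7 dp [32.6, 14.0, -0.3] drz 0.0505
8 dp [33.3, 12.3, -0.3] drz 0.0505
9 dp [33.9, 10.6, -0.3] drz 0.0505
```

Call:
step_arm(moves=[{"dp": [26,24.5,0],"dr": [0,0,0.0505],"fingers": 1},{"dp": [27,23,0],"dr": [0,0,0.0505],"fingers": 1},{"dp": [28,22,0],"dr": [0,0,0.0505],"fingers": 1},{"dp": [29,20,0],"dr": [0,0,0.0505],"fingers": 1},{"dp": [30,19,0],"dr": [0,0,0.0505],"fingers": 1}])

```text
time_s: 33.62
tool_pos: [0.5655, -0.0881, 0.1539]
tool_rot: [-179.9, -0.0, 99.3]
force: [0.7, -0.3, -2.3]
grip_width: 0.0596
grasp_force: 25.0
```

Call:
step_arm(moves=[{"dp": [31,17,0],"dr": [0,0,0.0505],"fingers": 1},{"dp": [32,15.5,0],"dr": [0,0,0.0505],"fingers": 1},{"dp": [32.5,14,0],"dr": [0,0,0.0505],"fingers": 1},{"dp": [33.5,12.5,0],"dr": [0,0,0.0505],"fingers": 1},{"dp": [34,10.5,0],"dr": [0,0,0.0505],"fingers": 1}])

```text
time_s: 34.25
tool_pos: [0.6249, 0.0791, 0.1536]
tool_rot: [-179.9, 0.1, 84.8]
force: [-1.0, 0.0, -1.5]
grip_width: 0.0598
grasp_force: 25.0
```

Call:
step_arm(moves=[{"dp": [0,0,0],"dr": [0,0,0],"fingers": 1},{"dp": [0,0,20],"dr": [0,0,0],"fingers": 1},{"dp": [0,0,20],"dr": [0,0,0],"fingers": 1},{"dp": [0,0,10],"dr": [0,0,0],"fingers": 1},{"dp": [0,0,0],"dr": [0,0,0],"fingers": 1}])

```text
time_s: 34.88
tool_pos: [0.6244, 0.0774, 0.1038]
tool_rot: [-179.9, 0.1, 84.8]
force: [0.0, -0.1, -1.8]
grip_width: 0.0597
grasp_force: 25.0
```

```bash
python3 go.py .6246 .0788 .063 84.9 4
```

```text
t 34.88 pos [0.6244 0.0774 0.1038] rot [-1.7986e+02  5.0000e-02  8.4850e+01] F [ 0.  -0.1 -1.8] w 0.0597 gf 25.0 d [  0.2   1.4 -40.8] dyaw 0.05
0 dp [0.3, 0.0, 10.2] drz -0.0002
1 dp [0.3, 0.0, 10.2] drz -0.0002
2 dp [0.3, 0.0, 10.2] drz -0.0002
3 dp [0.3, 0.0, 10.2] drz -0.0002
```

Call:
step_arm(moves=[{"dp": [1.4,0,15],"dr": [0,0,0],"fingers": 1},{"dp": [0,0,15],"dr": [0,0,0],"fingers": 1},{"dp": [0,0,10],"dr": [0,0,0],"fingers": 1},{"dp": [0,0,0],"dr": [0,0,0],"fingers": 1},{"dp": [0,0,0],"dr": [0,0,0],"fingers": 1}])

```text
time_s: 35.5
tool_pos: [0.6259, 0.0795, 0.0657]
tool_rot: [180.0, -0.0, 84.9]
force: [0.1, 0.7, -1.3]
grip_width: 0.06
grasp_force: 25.0
```

```bash
python3 go.py .6246 .0788 .0535 84.9 3;python3 -c "
from h import *
cv2.imwrite('pics/s7.png',cv2.resize(env.read_camera('side')[115:235,330:430,::-1],None,fx=5,fy=5,interpolation=2))"
```

```text
t 35.5 pos [0.6259 0.0795 0.0657] rot [ 1.7996e+02 -1.0000e-02  8.4900e+01] F [ 0.1  0.7 -1.3] w 0.06 gf 25.0 d [ -1.3  -0.7 -12.2] dyaw 0.0
0 dp [-0.3, -0.4, 4.1] drz -0.0
1 dp [-0.3, -0.4, 4.1] drz -0.0
2 dp [-0.3, -0.4, 4.1] drz -0.0
```

View pics/s7.png

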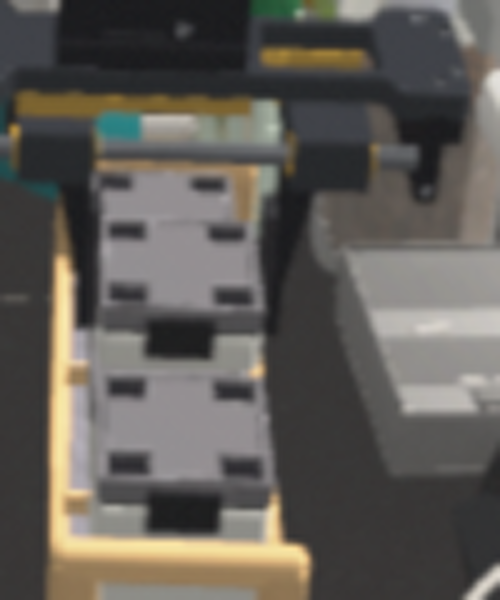

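The side crop shows the shallow tub level above the low tub, between its neighbours. I'll trim the position and lower it.

Call:
step_arm(moves=[{"dp": [-0.8,-1.3,4],"dr": [0,0,0],"fingers": 1},{"dp": [0,0,4],"dr": [0,0,0],"fingers": 1},{"dp": [0,0,2],"dr": [0,0,0],"fingers": 1},{"dp": [0,0,0],"dr": [0,0,0],"fingers": 1},{"dp": [0,0,0],"dr": [0,0,0],"fingers": 1}])

```text
time_s: 36.17
tool_pos: [0.6243, 0.0789, 0.0554]
tool_rot: [180.0, -0.0, 84.9]
force: [0.3, -0.0, -2.4]
grip_width: 0.0602
grasp_force: 25.0
```

Call:
step_arm(moves=[{"dp": [0,0,1],"dr": [0,0,0],"fingers": 1},{"dp": [0,0,0.5],"dr": [0,0,0],"fingers": 1},{"dp": [0,0,0],"dr": [0,0,0],"fingers": 1},{"dp": [0,0,0],"dr": [0,0,0],"fingers": 1},{"dp": [0,0,0],"dr": [0,0,0],"fingers": 1}])

```text
time_s: 36.8
tool_pos: [0.6242, 0.0789, 0.0539]
tool_rot: [180.0, -0.0, 84.9]
force: [0.4, 0.2, -2.4]
grip_width: 0.0601
grasp_force: 25.0
```

Call:
step_arm(moves=[{"dp": [0,0,0.7],"dr": [0,0,0],"fingers": 1},{"dp": [0,0,0.5],"dr": [0,0,0],"fingers": 1},{"dp": [0,0,0],"dr": [0,0,0],"fingers": 1},{"dp": [0,0,0],"dr": [0,0,0],"fingers": 1},{"dp": [0,0,0],"dr": [0,0,0],"fingers": 1}])

```text
time_s: 37.42
tool_pos: [0.6242, 0.0789, 0.0528]
tool_rot: [180.0, -0.0, 84.9]
force: [0.7, 0.4, -1.6]
grip_width: 0.06
grasp_force: 25.0
```

Call:
step_arm(moves=[{"dp": [0,0,0.4],"dr": [0,0,0],"fingers": 1},{"dp": [0,0,0],"dr": [0,0,0],"fingers": 1},{"dp": [0,0,0],"dr": [0,0,0],"fingers": 1},{"dp": [0,0,0],"dr": [0,0,0],"fingers": 1},{"dp": [0,0,0],"dr": [0,0,0],"fingers": 1}])

```text
time_s: 38.05
tool_pos: [0.6242, 0.0789, 0.0523]
tool_rot: [180.0, -0.0, 84.9]
force: [0.2, 0.3, 0.4]
grip_width: 0.0601
grasp_force: 25.0
```

Touching at the seated height (0.0525 expected, 0.0523 measured). I'll release and back off to clear the view.

Call:
step_arm(moves=[{"dp": [0,0,0],"dr": [0,0,0],"fingers": 0.25},{"dp": [0,0,0],"dr": [0,0,0],"fingers": 0.1},{"dp": [0,0,0],"dr": [0,0,0],"fingers": 0},{"dp": [0,0,0],"dr": [0,0,0],"fingers": 0},{"dp": [0,0,0],"dr": [0,0,0],"fingers": 0}])

```text
time_s: 38.67
tool_pos: [0.6242, 0.0789, 0.0523]
tool_rot: [180.0, -0.0, 84.9]
force: [0.3, -0.1, 0.3]
grip_width: 0.086
grasp_force: 0.0
```

Call:
step_arm(moves=[{"dp": [0,0,-20],"dr": [0,0,0],"fingers": 0},{"dp": [0,0,-40],"dr": [0,0,0],"fingers": 0},{"dp": [0,0,-40],"dr": [0,0,0],"fingers": 0},{"dp": [0,0,-20],"dr": [0,0,0],"fingers": 0},{"dp": [0,0,0],"dr": [0,0,0],"fingers": 0}])

```text
time_s: 39.3
tool_pos: [0.6252, 0.079, 0.1743]
tool_rot: [179.8, -0.1, 84.9]
force: [0.3, 0.0, -0.4]
grip_width: 0.0869
grasp_force: 0.0
```

Call:
step_arm(moves=[{"dp": [-40,-30,0],"dr": [0,0,0],"fingers": 0},{"dp": [-50,-30,0],"dr": [0,0,0],"fingers": 0},{"dp": [-50,-30,0],"dr": [0,0,0],"fingers": 0},{"dp": [-50,0,0],"dr": [0,0,0],"fingers": 0},{"dp": [-20,0,0],"dr": [0,0,0],"fingers": 0}])

```text
time_s: 39.92
tool_pos: [0.5137, -0.1255, 0.1709]
tool_rot: [-179.9, 0.0, 84.7]
force: [-0.1, 0.5, -0.0]
grip_width: 0.0867
grasp_force: 0.0
```

```bash
python3 -c "
from h import *
s=cv2.resize(env.read_camera('side')[135:235,330:430,::-1],None,fx=4,fy=4,interpolation=2)
t=cv2.resize(env.read_camera('top')[120:215,130:340,::-1],None,fx=3.8,fy=3.8,interpolation=2)[:360]
c=np.zeros((600,800,3),np.uint8);c[:t.shape[0],:798]=t[:,:798]
c[360:600,:400]=s[:240];cv2.imwrite('pics/f.png',c);print(env.get_obs()['force'])"
```

```text
[0.25337051 0.3481931  0.75301988]
```

View pics/f.png

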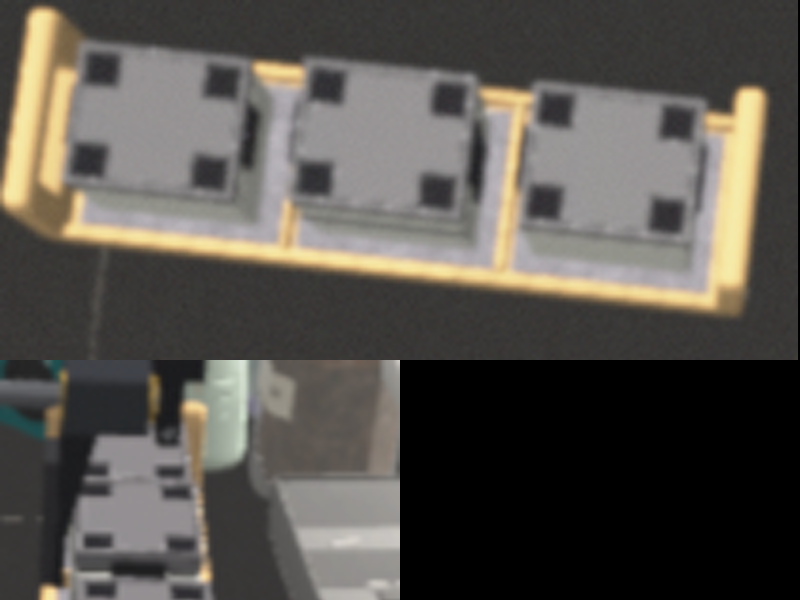

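The final top view shows the other two tubs undisturbed and the shallow tub's recesses at (327,86), (449,100), (315,180) and (437,191). I'll check its pose at z = 78 mm against the low tub, and hand in if it fits.

Run:
```python
from h import *
T=env.camera_model('top')
P=np.array([plane(*ray(T,(a/3.8+130-.37,b/3.8+120-.37)),.078) for a,b in[(327,86),(449,100),(315,180),(437,191)]]);d=P[0]-P[2]+P[1]-P[3]
print(P.mean(0),np.degrees(np.arctan2(d[1],d[0])),np.linalg.norm(d)/2)
if np.linalg.norm(P.mean(0)[:2]-[.625,.0787])<.003: print(env.sign_off())
```

```text
[0.6242172  0.07791059 0.078     ] -4.968876569390927 0.03869696407301599
the job is handed in; nothing more can be done
None
```

The job is handed in at about 40 s: the mid, low and tall tubs are in the left, middle and right bays in their starting order, and the shallow tub is on the low tub's lid, about 1 mm off centre by the top camera. The verdict was not reported.

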